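# Lock back the belt tensioner of a bench drive

## Task

The cover and belt are off this small drive unit and a new belt is to be fitted. Take the locking pin out of the tube rack, push the sprung take-up arm back (the pin's own shank can do the pushing), hold it there and drop the pin fully home in the hole of the lock block, so that the arm rests in tension against the pin by itself when you let go. Do not let the arm snap back, and leave the blood tubes, the timer and the marker where they are.

Things in the scene. Friction and masses are not known exactly. Their poses are not given: they have to be found in the camera images.
- lock_pin: Loose upright locking pin, 123 mm long, 0.11 kg: steel shank 12 mm thick, 75 mm long, tapered foot; above it a round black ribbed grip 26 mm thick (75 to 123 mm above the foot; take it there from above, any yaw). Origin: centre of the foot's end; own z up the pin. It stands with 2 mm play in a hole of the rack, foot 6 mm above the desk; rack top 50 mm, so lift it 50 mm to be clear.
- tube_rack: Orange tube rack, 112 x 248 x 50 mm, fixed; origin at the centre of its underside, long side along its own y. The pin and the two blood tubes stand in its middle row, at own x = 0 and own y about -93, -10 and +73 mm; which stands where changes.
- drive_unit: Fixed drive unit: aluminium base plate 220 x 270 x 12 mm on the desk; on its right two belt pulleys and a black motor block (top 96 mm above the desk), on its left the take-up arm and the square steel lock block. Origin on the desk under the plate; own z up; at yaw 0 its x points away from the robot.
- take_up_arm (a joint): Angle (rad) of the grey sprung arm, 54 to 72 mm above the desk, that points from its pivot towards the robot; a white idler wheel hangs below it. 0: at rest, to the right; grows as its nose is pushed left (clockwise from above), limit 0.95. At 0.70 the notch is over the lock hole. A spring drives it to 0 with 0.25 N m at 0 and 0.45 N m at 0.70 (2 to 3 N at the notch).
- pivot (a point): Point on the arm's upright pivot axis at the far side of the plate, 63 mm above the desk.
- notch (a point): Point on the arm's nose, 145 mm from the pivot axis, 63 mm above the desk: where the pin's centre line runs when its shank lies at the bottom of the nose's U-shaped notch. The notch is 18 mm wide there, flares, and opens to the right (the arm's rest side); its two prongs reach 14 mm beyond this point. A pin pushing the nose from the right is caught in it.
- lock_hole (a point): Centre of the hole's mouth on the square steel lock block (36 x 36 mm, top 44 mm above the desk). Hole: 14 mm wide, chamfered, 30 mm deep, 145 mm from the pivot axis. The arm passes 10 mm above the block, so the pin's foot can be carried 45 to 53 mm above the desk while its shank pushes the arm; with the pin home its grip's underside is 89 mm above the desk.
- tube_a: Blood tube with a purple cap, 15 x 15 x 84 mm, standing loose in the tube rack; origin at the centre of its underside. To be left there.
- tube_b: Blood tube with a yellow cap, 15 x 15 x 84 mm, standing loose in the tube rack; origin at the centre of its underside. To be left there.
- timer: White lab timer, 41 x 66 x 67 mm, standing on the desk behind the rack; origin at the centre of its underside. To be left there.
- marker_pen: Black marker, 132 x 13 x 14 mm, lying on the desk to the left of the drive unit; origin at the centre of its underside. To be left there.

How it is judged (in metres and radians):
On the way, in this order (a step that is already met when the one before it is completed fails the run):
1. the locking pin is lifted out of the tube rack (height (world z) of lock_pin above 0.06 m), for 0.1 s.
2. the take-up arm is pushed back towards the lock position (value of joint take_up_arm above 0.5 rad), for 0.1 s.
At the end, for the whole second after the job is handed in: The pin stands in the lock hole, its foot at least 24 mm below the mouth and within 6 mm of the hole's centre, tilted less than 0.17 rad, at rest; the take-up arm bears on it with its joint between 0.62 and 0.78 rad (horizontal distance between lock_pin and lock_hole below 0.006 m and z of lock_pin in the frame of lock_hole below -0.024 m and angle between lock_pin's own z axis and vertical below 0.17 rad and value of joint take_up_arm between 0.62 and 0.78 rad and contact force between lock_pin and take_up_arm above 0.5 N and linear speed of lock_pin below 0.02 m/s); the robot touches nothing.
It fails at once if the take-up arm snaps back (faster than 3 rad/s) (velocity of joint take_up_arm below -3 rad/s).
It fails at once if a blood tube is shifted by more than 40 mm (distance of any of tube_a, tube_b from where it was at the start of the episode above 0.04 m).
It fails at once if the timer or the marker is shifted by more than 40 mm (distance of any of timer, marker_pen from where it was at the start of the episode above 0.04 m).
It also fails if it takes over 50 s, if anything falls off the work surface, if the arm or the gripper's body presses on something with over 40 N, if the wrist force passes 120 N, or if a joint passes its speed limit or range.

## Robot

A 6-joint arm with a two-finger parallel gripper is mounted at the origin on a cart in front of the work surface, level with it; the furniture and walls round the work are solid. World frame = base frame: x ahead of the robot, y to its left, z up, the work surface at z = 0. Lengths are in mm, angles in rad, forces in N, time in s.
With the tool pointing down it reaches from about 350 to 875 mm from the base axis. Payload 4.2 kg.
Tool frame: the origin (TCP) lies on the centre line of the jaws, within the pads' length; the fingertips stand 8 mm ahead of it and the grasp point (between the pads) lies 11 mm behind it; z points along the fingers, y is the direction in which the jaws open and shut (so a half turn about z gives the same grasp; the last joint's range is limited). The gripper opens to 87 mm and grips with 3 to 60 N. Pads are 19 mm wide; open, the fingers measure 117 mm over their backs; the gripper's body (75 mm by 190 mm) begins 51 mm behind the grasp point.
Start: joints at [-0.992, 0.385, 0.008, 0, -1.194, -0.259], TCP at [196.501, -593.285, 195.55] pointing down, gripper open.
Joint ranges: [-3.14, 3.14], [-1.21, 2.06], [-1.07, 1.41], [-3.16, 2.05], [-2.99, -0.16], [-3.1, 3.1]. Speed limits (rad/s): [2.79, 2.79, 3.14, 3.14, 3.14, 3.14].

## Interface

Orientations are given as [roll, pitch, yaw] about the fixed x, y, z axes, in that order (R = Rz(yaw) Ry(pitch) Rx(roll)).
In Python, from bench import read_state, capture, camera_params, hand_in gives the robot as it stands. The module is installed in compiled form; this text tells all that it offers.
- The arm moves only by the tool drive_tool, never from a script. Its argument "increments" is a list of rows, each an object with "gripper": the finger opening in m, from 0 to 0.087; "slide": the shift along the tool's x, y, z in m, a list of three; "roll": the turn about the tool's z in degrees. In form: [{"gripper": gripper, "slide": [x, y, z], "roll": roll}, ...]. A call has 1 to 12 rows; each row shifts and turns the commanded pose from where the row before left it, along the tool's axes as they then stand; what a row does not reach is not made up. A row lasts 1/12 s, in which the tool goes at most 41.7 mm and 7.16 degrees, less where a joint would pass 70% of its speed; a pose out of reach is approached as far as the arm can. A call is refused whole if a number of a shift passes 0.0417 or a number of a turn 7.16, either way. A call with a gripper value outside its range is refused whole. The fingers move at their own pace and stop on an object; the grip force is fixed at half the most. Time passes only in rows, so rows that do not move let the fingers close. It gives the time, the measured TCP pose, the force and the opening at its end, in the units of the state.
- read_state(): the state, without advancing time (a new reading comes with each control period).
- capture(name): name is "scene" or "top" or "wrist"; returns the picture (384x512x3 uint8, blue, green, red); there is no depth.
- camera_params(name): a dict with "vertical_fov" (degrees; the focal length in pixels is half the picture's height over the tangent of half this angle, whatever the lens; pixels are square), "cx", "cy" (the principal point, pixels), "pose" (4x4, takes a point from camera to world coordinates). Camera axes: x right, y down, z forward; pixel columns grow to the right and rows downward; lengths in mm; the calibration is good to about 2 mm. A picture is of the moment at which its call begins: read the wrist's pose just before it. camera_params takes no time and is no camera call; for the wrist camera it gives the pose at the moment of the call.
- hand_in(): hands the job in, once; it reports no verdict.
The state is a dict: "time": time; "q": joint angles; "joint_velocities": joint speeds; "tau": joint torques, N m; "eef_pos": TCP position; "tcp_rot": TCP orientation; "ft_force": force on the tool from outside, world axes, zero at the start; "wrist_torque": the same for the moment, N m; "width": opening from 0.0 (shut) to 1.0 (fully open).
Only numpy, scipy, OpenCV 4.12 (cv2) and the standard library are available. Lean on these libraries where they do the work, as an engineer would, in place of code of your own. Each camera call takes 0.05 s, during which the arm holds its last target. There are 200 camera calls.

## Working session

There is one attempt and no reset: what is moved stays moved. The work goes in short steps, Python scripts to look and compute and a tool call to move; the robot and the scene stay as the last step left them, time stands still between calls to the robot, and variables do not carry over. Pictures are saved under pics/ and viewed, about 8 in all and at most 12, crops included, and the job is handed in when it is done.

Besides the shell and the picture viewer there is one more tool, called after "Request:" by a JSON object that holds its "api" and its "payload", one argument or row to a line. drive_tool: Moves the arm, as the interface text tells. Its arguments: {"type":"object","properties":{"increments":{"type":"array"}},"required":["increments"]}

```bash
mkdir -p pics
cat > h.py <<'E'
import numpy as np, cv2
from bench import read_state, capture, camera_params, hand_in
def ray(p,u,v):
    f=192/np.tan(np.radians(p["vertical_fov"])/2); T=np.array(p["pose"])
    d=T[:3,:3]@np.array([(u-p["cx"])/f,(v-p["cy"])/f,1]); return T[:3,3],d
def plane(p,u,v,z):
    o,d=ray(p,u,v); return o+d*(z-o[2])/d[2]
def proj(p,X):
    f=192/np.tan(np.radians(p["vertical_fov"])/2); T=np.array(p["pose"])
    c=T[:3,:3].T@(np.array(X)-T[:3,3]); return c[0]/c[2]*f+p["cx"],c[1]/c[2]*f+p["cy"]
E
python3 - <<'E'
from h import *
np.set_printoptions(precision=3,suppress=True)
s=read_state();print(s)
for n in("top","scene"):
    im=capture(n);cv2.imwrite(f"pics/{n}0.png",im);cv2.imwrite(f"pics/{n}0b.png",cv2.resize(im,(800,600),interpolation=cv2.INTER_CUBIC));p=camera_params(n);print(n,p)
E
```

```text
{'time': 0.0, 'q': array([-0.992,  0.386,  0.007, -0.001, -1.194, -0.259]), 'joint_velocities': array([-0.001,  0.001,  0.001,  0.001,  0.001, -0.   ]), 'tau': array([ -0.   , -39.066,  18.741,   4.22 ,   0.011,  -0.   ]), 'eef_pos': array([ 196.281, -592.649,  194.441]), 'tcp_rot': array([ 3.139, -0.   , -2.822]), 'ft_force': array([-0.92 , -1.04 ,  1.061]), 'wrist_torque': array([-0.027, -0.046,  0.07 ]), 'width': 1.0006633704420758}
top {'vertical_fov': 44.92295601664834, 'cx': 255.17876741361957, 'cy': 193.3634789720022, 'pose': array([[  -0.013,   -0.998,    0.06 ,  510.4  ],
       [  -1.   ,    0.014,    0.018,   -2.734],
       [  -0.019,   -0.06 ,   -0.998, 1464.323],
       [   0.   ,    0.   ,    0.   ,    1.   ]])}
scene {'vertical_fov': 45.864043534987545, 'cx': 263.90136130540446, 'cy': 193.4258979982631, 'pose': array([[  -0.476,   -0.52 ,    0.709, -300.454],
       [  -0.879,    0.274,   -0.389,  501.032],
       [   0.008,   -0.809,   -0.588,  822.611],
       [   0.   ,    0.   ,    0.   ,    1.   ]])}
```

View pics/top0b.png

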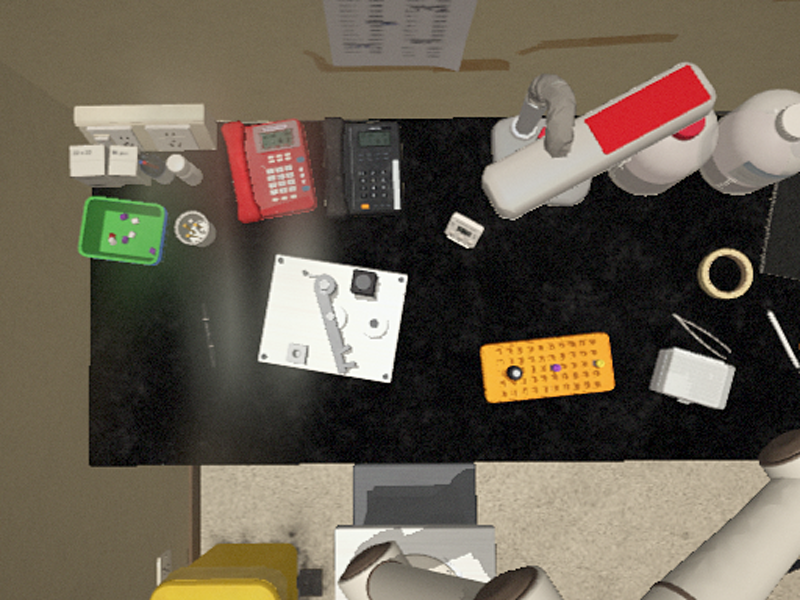

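View pics/scene0b.png

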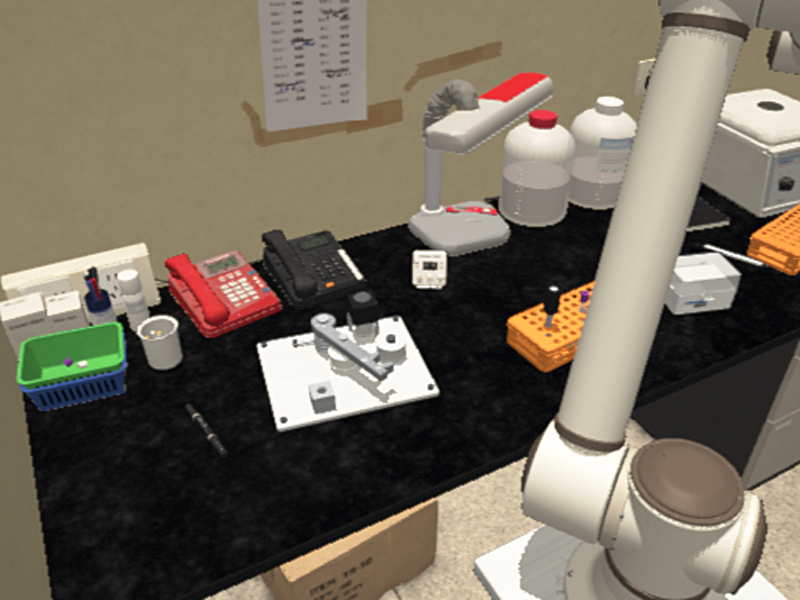

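The top view (800-px scale) shows the pin grip at (515,373) in the left end hole of the rack, purple cap (557,368), yellow (600,364). The take-up arm's pivot is at (324,285), its nose at (348,368), and the lock block at (297,353). The scene view agrees.

Run:
```python
from h import *
np.set_printoptions(precision=1,suppress=True)
p=camera_params("top")
for n,u,v,z in [("pin",515,373,129),("tubeA",557,368,90),("tubeB",600,364,90),("pivot",324,285,72),("nose",348,368,72),("hole",297,353,44),("motor",365,283,96),("pl1",375,324,60),("c1",281,256,12),("c2",407,273,12),("c3",391,382,12),("c4",258,362,12)]:
    print(n,plane(p,u*.64-.18,v*.64-.18,z))
im=cv2.imread("pics/top0.png");c=im[215:265,300:360]
m=(c.max(2)<70).astype(np.uint8)
n,l,st,ce=cv2.connectedComponentsWithStats(m)
for i in range(1,n):
    if 15<st[i,4]<300: u,v=ce[i]+[300,215]; print(st[i],plane(p,u,v,129))
```

```text
pin [ 458.4 -189.1  129. ]
tubeA [ 465.3 -273.4   90. ]
tubeB [ 471.9 -354.1   90. ]
pivot [629.6 166.6  72. ]
nose [469.5 121.6  72. ]
hole [499.1 223.9  44. ]
motor [630.2  85.9  96. ]
pl1 [553.4  69.6  60. ]
c1 [694.7 260.6  12. ]
c2 [656.6   6.6  12. ]
c3 [438.9  41.4  12. ]
c4 [481.9 307.4  12. ]
[24 19  8  9 31] [ 461.5 -181.7  129. ]
```

Request:
{"api": "drive_tool", "payload": {
  "increments": [
    {"gripper": 0.087,"slide": [0,0,-0.02],"roll": 6.1},
    {"gripper": 0.087,"slide": [0,0,0],"roll": 6.1},
    {"gripper": 0.087,"slide": [0,0,0],"roll": 6.1},
    {"gripper": 0.087,"slide": [-0.02,0.03,0],"roll": 0},
    {"gripper": 0.087,"slide": [-0.02,0.03,0],"roll": 0},
    {"gripper": 0.087,"slide": [-0.02,0.03,0],"roll": 0},
    {"gripper": 0.087,"slide": [-0.02,0.03,0],"roll": 0},
    {"gripper": 0.087,"slide": [-0.02,0.03,0],"roll": 0},
    {"gripper": 0.087,"slide": [-0.02,0.03,0],"roll": 0},
    {"gripper": 0.087,"slide": [-0.02,0.03,0],"roll": 0},
    {"gripper": 0.087,"slide": [-0.02,0.03,0],"roll": 0},
    {"gripper": 0.087,"slide": [0,0,0],"roll": 0}
  ]
}}

```text
time: 1.1
eef_pos: [358.7, -349.3, 215.5]
tcp_rot: [3.141, 0.001, -3.136]
ft_force: [0.2, -0.4, 0.4]
width: 0.998
```

Request:
{"api": "drive_tool", "payload": {
  "increments": [
    {"gripper": 0.087,"slide": [-0.015,0.03,0],"roll": 0},
    {"gripper": 0.087,"slide": [-0.015,0.03,0],"roll": 0},
    {"gripper": 0.087,"slide": [-0.015,0.03,0],"roll": 0},
    {"gripper": 0.087,"slide": [-0.015,0.03,0],"roll": 0},
    {"gripper": 0.087,"slide": [-0.015,0.03,0],"roll": 0},
    {"gripper": 0.087,"slide": [-0.01,0.01,0],"roll": 0},
    {"gripper": 0.087,"slide": [0,0,0],"roll": 0},
    {"gripper": 0.087,"slide": [0,0,0],"roll": 0}
  ]
}}

```text
time: 1.77
eef_pos: [441.4, -193.0, 215.2]
tcp_rot: [3.142, -0.001, -3.14]
ft_force: [-0.5, -0.3, 0.3]
width: 0.997
```

Run:
```python
from h import *
np.set_printoptions(precision=3,suppress=True)
s=read_state();print(s["eef_pos"],s["tcp_rot"],s["q"])
p=camera_params("wrist");im=capture("wrist");cv2.imwrite("pics/w1.png",im);print(p, proj(p,s["eef_pos"]))
```

```text
[ 441.386 -192.978  215.185] [ 3.142 -0.001 -3.14 ] [-0.074  0.124 -0.297  0.    -1.151 -1.495]
{'vertical_fov': 68.13382975165102, 'cx': 253.7476901542034, 'cy': 190.10632599564656, 'pose': array([[  -0.002,    0.958,    0.288,  361.294],
       [   1.   ,    0.002,    0.   , -192.618],
       [  -0.   ,    0.288,   -0.958,  404.625],
       [   0.   ,    0.   ,    0.   ,    1.   ]])} (np.float64(253.1368942026025), np.float64(220.91018941705659))
```

View pics/w1.png

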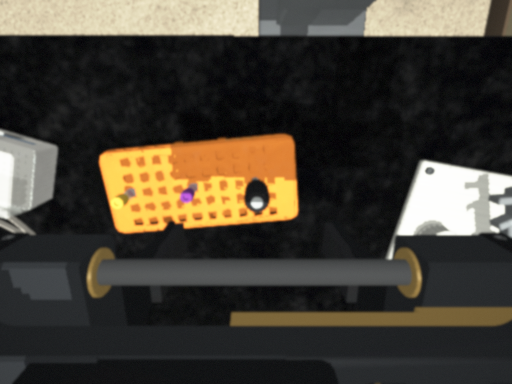

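The wrist view shows the rack, with the dark pin grip at about (257,195). Its lit top face is near (257,203), and the purple and yellow caps are at (187,196) and (118,203).

Run:
```python
from h import *
np.set_printoptions(precision=1,suppress=True)
s=read_state();p=camera_params("wrist");im=cv2.imread("pics/w1.png")
c=im[165:220,235:280]
hsv=cv2.cvtColor(c,cv2.COLOR_BGR2HSV)
m=((hsv[...,1]<110)|(hsv[...,2]<60)).astype(np.uint8)
n,l,st,ce=cv2.connectedComponentsWithStats(m)
for i in range(1,n):
    if st[i,4]>100: print(st[i]+np.array([235,165,0,0,0]),ce[i]+[235,165])
    if 100<st[i,4]<900:
        x,y,w,h,_=st[i]+np.array([235,165,0,0,0]); print(plane(p,x+w/2-.5,y+h-.5,129),plane(p,x+w/2-.5,y+h-13-.5,129), plane(p,x,y+h-12,129),plane(p,x+w,y+h-12,129))
```

```text
[246 178  22  35 564] [256.4 195.6]
[ 468.  -190.2  129. ] [ 453.7 -190.3  129. ] [ 455.4 -201.1  129. ] [ 455.4 -178.5  129. ]
```

Request:
{"api": "drive_tool", "payload": {
  "increments": [
    {"gripper": 0.087,"slide": [-0.015,0.0035,0.02],"roll": 0},
    {"gripper": 0.087,"slide": [0,0,0.025],"roll": 0},
    {"gripper": 0.087,"slide": [0,0,0.025],"roll": 0},
    {"gripper": 0.087,"slide": [0,0,0.025],"roll": 0},
    {"gripper": 0.087,"slide": [0,0,0.015],"roll": 0},
    {"gripper": 0.087,"slide": [0,0,0.01],"roll": 0},
    {"gripper": 0.087,"slide": [0,0,0],"roll": 0}
  ]
}}

```text
time: 2.4
eef_pos: [453.7, -190.7, 93.1]
tcp_rot: [3.141, -0.006, 3.139]
ft_force: [-0.8, -0.3, 0.0]
width: 1.0
```

Request:
{"api": "drive_tool", "payload": {
  "increments": [
    {"gripper": 0.02,"slide": [0,0,0],"roll": 0},
    {"gripper": 0.02,"slide": [0,0,0],"roll": 0},
    {"gripper": 0.02,"slide": [0,0,0],"roll": 0},
    {"gripper": 0.02,"slide": [0,0,0],"roll": 0},
    {"gripper": 0.02,"slide": [0,0,0],"roll": 0},
    {"gripper": 0.02,"slide": [0,0,0],"roll": 0},
    {"gripper": 0.02,"slide": [0,0,0],"roll": 0},
    {"gripper": 0.02,"slide": [0,0,0],"roll": 0}
  ]
}}

```text
time: 3.07
eef_pos: [456.4, -189.6, 95.7]
tcp_rot: [-3.142, 0.0, -3.141]
ft_force: [0.8, 0.2, -0.9]
width: 0.481
```

Request:
{"api": "drive_tool", "payload": {
  "increments": [
    {"gripper": 0.02,"slide": [0,0,0],"roll": 0},
    {"gripper": 0.02,"slide": [0,0,0],"roll": 0},
    {"gripper": 0.02,"slide": [0,0,0],"roll": 0},
    {"gripper": 0.02,"slide": [0,0,0],"roll": 0},
    {"gripper": 0.02,"slide": [0,0,0],"roll": 0},
    {"gripper": 0.02,"slide": [0,0,0],"roll": 0},
    {"gripper": 0.02,"slide": [0,0,0],"roll": 0}
  ]
}}

```text
time: 3.65
eef_pos: [456.3, -189.7, 95.5]
tcp_rot: [3.142, -0.0, -3.141]
ft_force: [-0.3, -0.6, -0.5]
width: 0.266
```

Request:
{"api": "drive_tool", "payload": {
  "increments": [
    {"gripper": 0.02,"slide": [0,0,-0.005],"roll": 0},
    {"gripper": 0.02,"slide": [0,0,-0.01],"roll": 0},
    {"gripper": 0.02,"slide": [0,0,-0.01],"roll": 0},
    {"gripper": 0.02,"slide": [0,0,-0.01],"roll": 0},
    {"gripper": 0.02,"slide": [0,0,-0.01],"roll": 0},
    {"gripper": 0.02,"slide": [0,0,-0.01],"roll": 0},
    {"gripper": 0.02,"slide": [0,0,-0.01],"roll": 0},
    {"gripper": 0.02,"slide": [0,0,-0.01],"roll": 0},
    {"gripper": 0.02,"slide": [0,0,-0.01],"roll": 0},
    {"gripper": 0.02,"slide": [0,0,0],"roll": 0},
    {"gripper": 0.02,"slide": [0,0,0],"roll": 0}
  ]
}}

```text
time: 4.57
eef_pos: [456.6, -189.6, 181.1]
tcp_rot: [3.141, 0.001, -3.141]
ft_force: [-0.5, 0.7, -0.6]
width: 0.269
```

Run:
```python
from h import *
np.set_printoptions(precision=3,suppress=True)
s=read_state();print(s["eef_pos"],s["width"])
im1=capture("wrist");im=capture("scene");cv2.imwrite("pics/s2.png",im);cv2.imwrite("pics/w2.png",im1)
p=camera_params("scene");u,v=map(int,proj(p,s["eef_pos"]));print(u,v)
a=cv2.resize(im[v-60:v+90,u-75:u+75],(450,450),interpolation=cv2.INTER_CUBIC)
b=cv2.resize(im1[100:300,160:350],(350,368));o=np.zeros((450,800,3),np.uint8);o[:,:450]=a;o[:368,450:]=b
cv2.imwrite("pics/c2.png",o)
```

```text
[ 456.607 -189.601  181.081] 0.2693817543946738
356 168
```

View pics/c2.png

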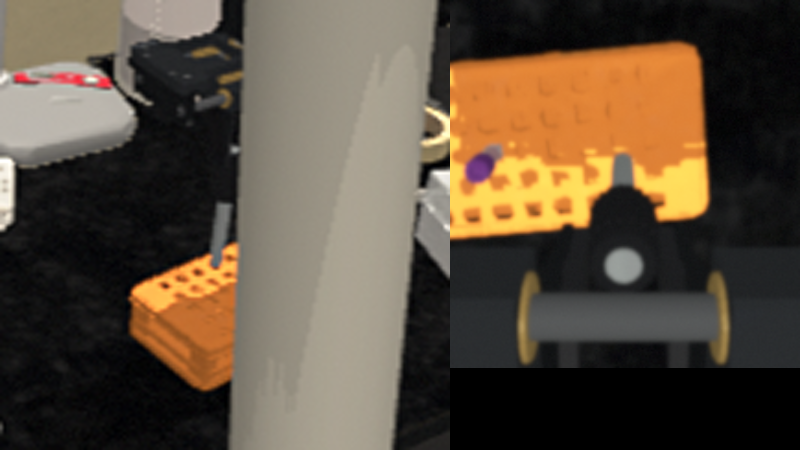

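The pin is lifted clear and held upright. In the wrist crop the top cap is at (624,265) and the foot tip at about (622,155). The purple tube is still in place.

Run:
```python
from h import *
np.set_printoptions(precision=1,suppress=True)
s=read_state();p=camera_params("wrist");im=cv2.imread("pics/w2.png");print(s["eef_pos"])
c=im[225:262,235:275];g=cv2.cvtColor(c,cv2.COLOR_BGR2GRAY);m=(g>100).astype(np.uint8)
n,l,st,ce=cv2.connectedComponentsWithStats(m)
for i in range(1,n):
    if st[i,4]>20: u,v=ce[i]+[235,225]; print(st[i],u,v,"top",plane(p,u,v,214.6))
print("foot edge",plane(p,253.4,184,92),plane(p,254,187,92))
X=s["eef_pos"][0];Y=s["eef_pos"][1]
print(proj(p,[X,Y,214.6]),proj(p,[X-5,Y,92]),proj(p,[X-4,Y,92]),proj(p,[X-6,Y,105]),proj(p,[X-13,Y,167]),proj(p,[X,Y,167]))
# scene: shank pixels
im=cv2.imread("pics/s2.png");q=camera_params("scene")
print("scene exp foot/shank top",proj(q,[X,Y,92]),proj(q,[X,Y,167]))
c=im[168:208,340:362]; hs=cv2.cvtColor(c,cv2.COLOR_BGR2HSV)
for r in range(6,40,3): 
    k=np.where((hs[r,:,1]<80)&(hs[r,:,2]>70))[0]; print(r+168,k+340)
```

```text
[ 455.9 -189.5  180. ]
[  9  10  20  19 293] 253.81911262798636 243.9726962457338 top [ 456.2 -189.   214.6]
foot edge [ 452.6 -189.4   92. ] [ 455.8 -188.8   92. ]
(np.float64(253.04211523607736), np.float64(243.40304860797738)) (np.float64(253.32389604868982), np.float64(182.30230454944424)) (np.float64(253.32405174344163), np.float64(183.2556352923843)) (np.float64(253.30500218341425), np.float64(184.81712822344753)) (np.float64(253.18303332099893), np.float64(198.1200935611834)) (np.float64(253.18814532476136), np.float64(214.27876616371267))
scene exp foot/shank top (np.float64(352.6811380123379), np.float64(196.53556370539243)) (np.float64(356.18978144685695), np.float64(173.52162026069882))
174 [360 361]
177 [353 354 355 356 357 360 361]
180 [353 354 355 356 357 360 361]
183 [352 353 354 355 356 360 361]
186 [352 353 354 355 356 360 361]
189 [352 353 354 355 356 361]
192 [351 352 353 354 361]
195 [352 353 361]
198 [361]
201 [360 361]
204 [360 361]
207 [360 361]
```

Request:
{"api": "drive_tool", "payload": {
  "increments": [
    {"gripper": 0.02,"slide": [0,0.014,-0.002],"roll": 0},
    {"gripper": 0.02,"slide": [-0.002,0.025,0],"roll": 0},
    {"gripper": 0.02,"slide": [-0.002,0.025,0],"roll": 0},
    {"gripper": 0.02,"slide": [-0.002,0.025,0],"roll": 0},
    {"gripper": 0.02,"slide": [-0.002,0.025,0],"roll": 0},
    {"gripper": 0.02,"slide": [-0.002,0.025,0],"roll": 0},
    {"gripper": 0.02,"slide": [-0.002,0.025,0],"roll": 0},
    {"gripper": 0.02,"slide": [-0.002,0.025,0],"roll": 0},
    {"gripper": 0.02,"slide": [0,0.025,0],"roll": 0},
    {"gripper": 0.02,"slide": [0,0.025,0],"roll": 0},
    {"gripper": 0.02,"slide": [0,0.013,0],"roll": 0},
    {"gripper": 0.02,"slide": [0,0,0],"roll": 0}
  ]
}}

```text
time: 5.67
eef_pos: [470.0, 64.3, 181.8]
tcp_rot: [-3.141, -0.001, -3.138]
ft_force: [0.1, -0.3, -1.3]
width: 0.269
```

Request:
{"api": "drive_tool", "payload": {
  "increments": [
    {"gripper": 0.02,"slide": [0,0,0],"roll": 0},
    {"gripper": 0.02,"slide": [0,0,0],"roll": 0}
  ]
}}

```text
time: 5.83
eef_pos: [469.8, 61.8, 182.0]
tcp_rot: [-3.141, -0.001, -3.141]
ft_force: [-0.2, 0.0, -1.5]
width: 0.269
```

Run:
```python
from h import *
np.set_printoptions(precision=3,suppress=True)
s=read_state();p=camera_params("wrist");im=capture("wrist");print(s["eef_pos"],s["q"])
np.save("pics/p3.npy",p,allow_pickle=True);cv2.imwrite("pics/w3.png",im)
cv2.imwrite("pics/w3b.png",cv2.resize(im,(800,600),interpolation=cv2.INTER_CUBIC))
```

```text
[469.821  61.806 182.014] [ 0.475  0.138 -0.368 -0.    -1.066 -2.045]
```

View pics/w3b.png

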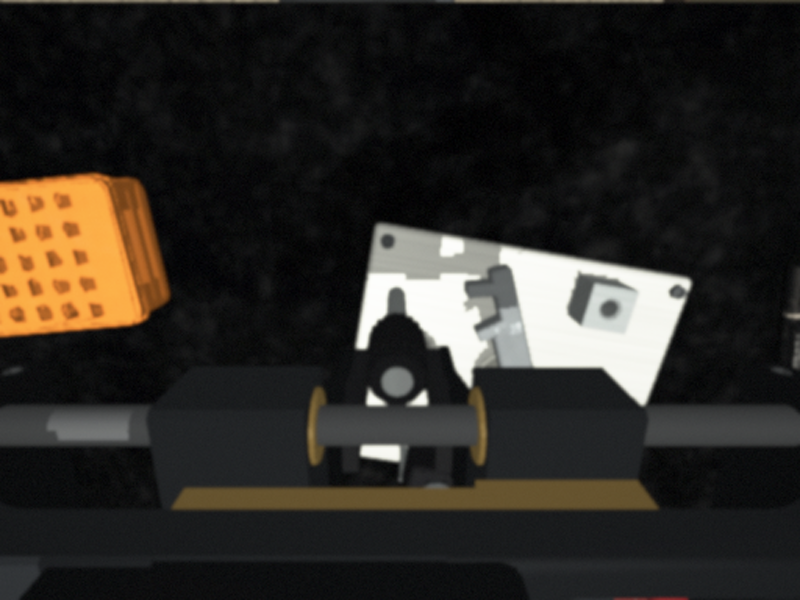

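The hole is at (609,309). The notch opens to the left between the prongs at (478,288) and (487,328), with its bottom near (500,308). The pin's foot is at (397,292).

Run:
```python
from h import *
np.set_printoptions(precision=1,suppress=True)
p=np.load("pics/p3.npy",allow_pickle=True).item()
im=cv2.imread("pics/w3.png");g=cv2.cvtColor(im,cv2.COLOR_BGR2GRAY)
# hole: dark blob on block top
c=g[185:212,375:405];m=(c<110).astype(np.uint8);n,l,st,ce=cv2.connectedComponentsWithStats(m)
for i in range(1,n):
    if st[i,4]>10: print(st[i],ce[i]+[375,185],plane(p,*(ce[i]+[375,185]),44))
for nme,u,v,z in [("hole",609,309,44),("b_tl",588,280,44),("b_tr",637,290,44),("b_br",627,333,44),("prongL",466,288,72),("prongL2",468,297,72),("prong2tip",476,333,72),("notchbot",500,308,72),("nosetip",500,266,72),("noseedgeR",512,270,72),("foot",397,290,92)]:
    print(nme,plane(p,u*.64-.18,v*.64-.18,z))
H=plane(p,609*.64-.18,309*.64-.18,44)
P=np.array([629.6,166.6]);d=H[:2]-P;print("dist",np.hypot(*d))
P=H[:2]-d/np.hypot(*d)*145 
a0=np.arctan2(d[1],d[0])
for th in (0,.35,.7,.76): 
    a=a0+.7-th;print(th,P+145*np.array([np.cos(a),np.sin(a)]))
cv2.imwrite("pics/c3.png",cv2.resize(im[150:250,210:430],(792,360),interpolation=cv2.INTER_CUBIC))
```

```text
[ 0  0  3 10 19] [375.6 188.3] [485.7 208.5  44. ]
[10  8 10  9 67] [389.6 197. ] [496.6 226.7  44. ]
hole [497.4 226.9  44. ]
b_tl [474.2 207.7  44. ]
b_tr [482.1 246.2  44. ]
b_br [517.3 243.8  44. ]
prongL [472.8 110.6  72. ]
prongL2 [479.4 112.3  72. ]
prong2tip [506.5 119.3  72. ]
notchbot [487.5 135.4  72. ]
nosetip [457.  133.3  72. ]
noseedgeR [459.9 141.8  72. ]
foot [468.6  62.3  92. ]
dist 145.2706345497614
0 [489.7 127.7]
0.35 [484.8 178. ]
0.7 [497.4 226.9]
0.76 [501.3 234.7]
```

View pics/c3.png

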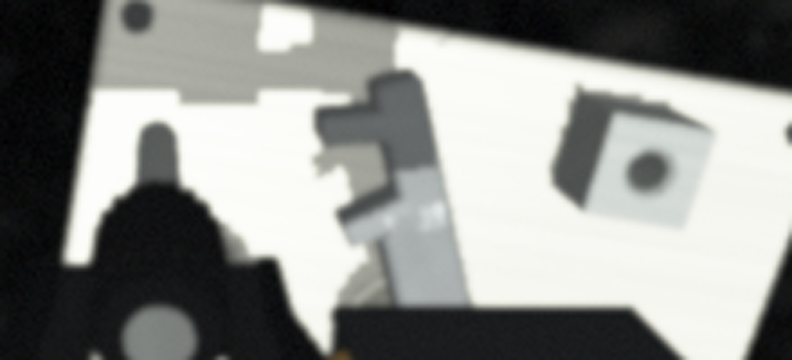

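Request:
{"api": "drive_tool", "payload": {
  "increments": [
    {"gripper": 0.02,"slide": [-0.015,0.013,0],"roll": 0},
    {"gripper": 0.02,"slide": [-0.015,0.013,0],"roll": 0},
    {"gripper": 0.02,"slide": [0,0,0.015],"roll": 0},
    {"gripper": 0.02,"slide": [0,0,0.015],"roll": 0},
    {"gripper": 0.02,"slide": [0,0,0.014],"roll": 0},
    {"gripper": 0.02,"slide": [0,0,0],"roll": 0},
    {"gripper": 0.02,"slide": [0,0,0],"roll": 0},
    {"gripper": 0.02,"slide": [0,0,0],"roll": 0}
  ]
}}

```text
time: 6.55
eef_pos: [500.9, 87.9, 139.4]
tcp_rot: [3.141, 0.001, 3.141]
ft_force: [-0.1, -0.7, 0.8]
width: 0.268
```

Request:
{"api": "drive_tool", "payload": {
  "increments": [
    {"gripper": 0.02,"slide": [0.0026,0.009,0.001],"roll": 0},
    {"gripper": 0.02,"slide": [0.0026,0.009,0],"roll": 0},
    {"gripper": 0.02,"slide": [0.0026,0.009,0],"roll": 0},
    {"gripper": 0.02,"slide": [0.0026,0.009,0],"roll": 0},
    {"gripper": 0.02,"slide": [0.001,0.006,0],"roll": 0},
    {"gripper": 0.02,"slide": [0.001,0.006,0],"roll": 0},
    {"gripper": 0.02,"slide": [0,0,0],"roll": 0},
    {"gripper": 0.02,"slide": [0,0,0],"roll": 0}
  ]
}}

```text
time: 7.22
eef_pos: [487.6, 136.5, 137.6]
tcp_rot: [-3.141, -0.0, -3.14]
ft_force: [1.1, -2.0, -0.6]
width: 0.268
```

Run:
```python
from h import *
s=read_state();p=camera_params("wrist");im=capture("wrist");print(s["eef_pos"],s["ft_force"])
cv2.imwrite("pics/w4.png",im);cv2.imwrite("pics/c4.png",cv2.resize(im[150:260,200:400],(800,440),interpolation=cv2.INTER_CUBIC))
```

```text
[487.6275614  136.45104758 137.56034392] [ 1.05507939 -2.03847766 -0.61660851]
```

View pics/c4.png

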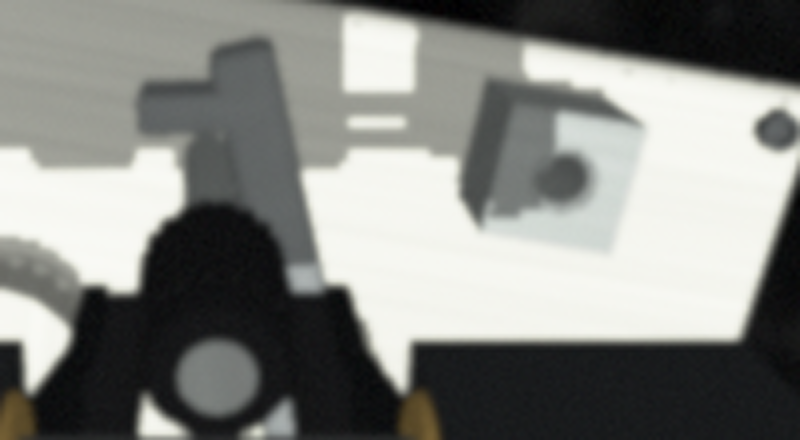

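Request:
{"api": "drive_tool", "payload": {
  "increments": [
    {"gripper": 0.02,"slide": [0.0011,0.007,0],"roll": 0},
    {"gripper": 0.02,"slide": [0.0007,0.007,0],"roll": 0},
    {"gripper": 0.02,"slide": [0.0006,0.007,0],"roll": 0},
    {"gripper": 0.02,"slide": [0.0004,0.007,0],"roll": 0},
    {"gripper": 0.02,"slide": [0,0.007,0],"roll": 0},
    {"gripper": 0.02,"slide": [-0.0002,0.007,0],"roll": 0},
    {"gripper": 0.02,"slide": [-0.0005,0.007,0],"roll": 0},
    {"gripper": 0.02,"slide": [-0.0008,0.007,0],"roll": 0},
    {"gripper": 0.02,"slide": [-0.0012,0.007,0],"roll": 0},
    {"gripper": 0.02,"slide": [-0.0016,0.007,0],"roll": 0},
    {"gripper": 0.02,"slide": [0,0,0],"roll": 0},
    {"gripper": 0.02,"slide": [0,0,0],"roll": 0}
  ]
}}

```text
time: 8.27
eef_pos: [489.3, 206.6, 137.4]
tcp_rot: [-3.141, -0.0, -3.141]
ft_force: [0.1, -3.0, 0.2]
width: 0.262
```

Request:
{"api": "drive_tool", "payload": {
  "increments": [
    {"gripper": 0.02,"slide": [-0.0022,0.007,0],"roll": 0},
    {"gripper": 0.02,"slide": [-0.0029,0.007,0],"roll": 0},
    {"gripper": 0.02,"slide": [-0.0034,0.006,0],"roll": 0},
    {"gripper": 0.02,"slide": [0,0,0],"roll": 0},
    {"gripper": 0.02,"slide": [0,0,0],"roll": 0},
    {"gripper": 0.02,"slide": [0,0,0],"roll": 0}
  ]
}}

```text
time: 8.77
eef_pos: [497.6, 226.1, 137.3]
tcp_rot: [-3.141, -0.001, -3.141]
ft_force: [-0.7, -2.8, -0.1]
width: 0.263
```

Run:
```python
from h import *
np.set_printoptions(precision=3,suppress=True)
s=read_state();p=camera_params("wrist");im=capture("wrist");print(s["eef_pos"],s["ft_force"],s["wrist_torque"],s["q"])
sc=capture("scene")
np.save("pics/p5.npy",p,allow_pickle=True)
cv2.imwrite("pics/w5.png",im);cv2.imwrite("pics/s5.png",sc);a=cv2.resize(im[150:260,180:330],(500,367),interpolation=cv2.INTER_CUBIC)
q=camera_params("scene");u,v=map(int,proj(q,[497,227,60]));print(u,v)
b=cv2.resize(sc[v-45:v+30,u-30:u+30],(294,367),interpolation=cv2.INTER_CUBIC)
cv2.imwrite("pics/c5.png",np.hstack([a,b]))
```

```text
[497.567 226.141 137.326] [-0.698 -2.823 -0.114] [-1.362 -0.028 -0.049] [ 0.723  0.303 -0.27  -0.    -0.998 -2.294]
205 244
```

View pics/c5.png

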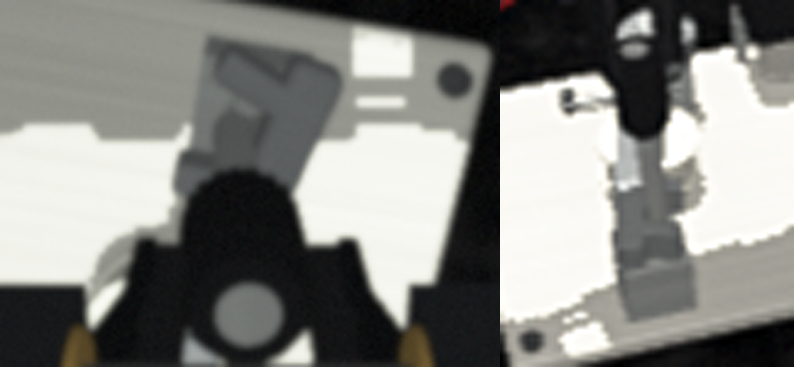

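The shank is caught in the notch and the arm is over the block. The pin's foot is at about (240,110) in the crop, where it was before, so it has not tilted. I'll check the hole position once more from the previous frame.

Run:
```python
from h import *
np.set_printoptions(precision=1,suppress=True)
p3=np.load("pics/p3.npy",allow_pickle=True).item()
p=np.load("pics/p5.npy",allow_pickle=True).item()
off=p["pose"][:3,3]-np.array([497.57,226.14,137.33]);print(off)
p4=dict(p);T=p["pose"].copy();T[:3,3]=np.array([487.63,136.45,137.56])+off;p4["pose"]=T
g=cv2.cvtColor(cv2.imread("pics/w4.png"),cv2.COLOR_BGR2GRAY)
c=g[187:204,332:350];m=(c<105).astype(np.uint8);n,l,st,ce=cv2.connectedComponentsWithStats(m)
for i in range(1,n): print(st[i],ce[i]+[332,187],plane(p4,*(ce[i]+[332,187]),44))
print(plane(p4,340.3,195.1,44), plane(p,252,185,48),plane(p,254.4,244.5,171))
for f,r0,c0,c1 in(("w2",184,240,268),("w5",184,240,268)):
    g=cv2.imread(f"pics/{f}.png",0)
    for r in range(r0,r0+14,4): print(f,r,g[r,c0:c1])
```

```text
[-80.2   0.6 189.4]
[  1   2  13  11 101] [339.7 194.2] [497.  226.6  44. ]
[498.  227.3  44. ] [495.8 224.7  48. ] [498.8 227.  171. ]
w2 184 [164 163 164 163 164 165 164 161 153 137 126 120 118 114 116 117 124 133
 140 147 147 147 146 145 146 145 147 148]
w2 188 [218 218 218 218 218 218 215 201 167 124 107 108 109 108 109 110 110 113
 133 159 166 161 154 150 149 148 147 147]
w2 192 [188 207 216 218 217 216 210 187 146 115 107 109 109 110 110 110 110 112
 124 164 198 212 215 212 200 179 158 149]
w2 196 [195 208 215 216 216 215 207 182 139 113 108 110 110 111 111 111 111 112
 116 152 193 210 215 215 215 209 199 192]
w5 184 [116 117 116 116 113 105  96  89  84  83  83  88  93  98 101 101  98  92
  82  76  77  83  89  91  94  94  94  95]
w5 188 [114 115 112 104  90  79  80  81  80  82  81  82  81  80  78  79  78  71
  69  73  81  87  91  94  95  94  96  95]
w5 192 [114 114 110 100  87  79  79  82  81  82  83  82  81  82  82  76  70  73
  80  85  91  93  94  95  94  94  94  95]
w5 196 [75 78 79 79 78 79 80 82 83 83 82 82 82 83 83 81 81 84 90 94 95 94 95 94
 93 93 94 94]
```

Request:
{"api": "drive_tool", "payload": {
  "increments": [
    {"gripper": 0.02,"slide": [0,0.0012,0],"roll": 0},
    {"gripper": 0.02,"slide": [0,0,0.002],"roll": 0},
    {"gripper": 0.02,"slide": [0,0,0.002],"roll": 0},
    {"gripper": 0.02,"slide": [0,0,0.002],"roll": 0},
    {"gripper": 0.02,"slide": [0,0,0.002],"roll": 0},
    {"gripper": 0.02,"slide": [0,0,0],"roll": 0},
    {"gripper": 0.02,"slide": [0,0,0],"roll": 0}
  ]
}}

```text
time: 9.45
eef_pos: [500.4, 228.9, 132.5]
tcp_rot: [3.139, 0.007, -3.14]
ft_force: [-0.2, -2.9, 9.0]
width: 0.271
```

Request:
{"api": "drive_tool", "payload": {
  "increments": [
    {"gripper": 0.02,"slide": [0,0,0],"roll": 0},
    {"gripper": 0.02,"slide": [0,0,0],"roll": 0},
    {"gripper": 0.02,"slide": [0,0,0],"roll": 0}
  ]
}}

```text
time: 9.7
eef_pos: [500.3, 228.9, 132.5]
tcp_rot: [3.139, 0.007, -3.14]
ft_force: [-0.0, -3.1, 9.9]
width: 0.267
```

Run:
```python
from h import *
np.set_printoptions(precision=3,suppress=True)
s=read_state();print(s["eef_pos"],s["ft_force"],s["wrist_torque"],s["tcp_rot"])
im=capture("wrist");cv2.imwrite("pics/w6.png",im)
o=np.array([-80.2,.6,189.4])
for f in("w2","w5","w6"):
    g=cv2.imread(f"pics/{f}.png",0);m=(g[225:262,235:275]>100).astype(np.uint8);n,l,st,ce=cv2.connectedComponentsWithStats(m);i=1+np.argmax(st[1:,4]);print(f,ce[i]+[235,225],st[i])
```

```text
[500.332 228.901 132.511] [-0.007 -3.053  9.867] [-1.234 -0.107  0.037] [ 3.139  0.007 -3.14 ]
w2 [253.801 244.   ] [  9  10  20  19 292]
w5 [254.16 243.92] [ 11  11  18  17 237]
w6 [254.226 244.882] [ 11  13  18  15 221]
```

Run:
```python
from h import *
o=[]
for f in("w5","w6"):
    im=cv2.imread(f"pics/{f}.png")[155:225,225:275];o.append(cv2.resize(np.clip(im.astype(float)*1.8-60,0,255).astype(np.uint8),(390,546),interpolation=cv2.INTER_CUBIC))
cv2.imwrite("pics/c6.png",np.hstack(o))
```

```text
(no output)
```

View pics/c6.png

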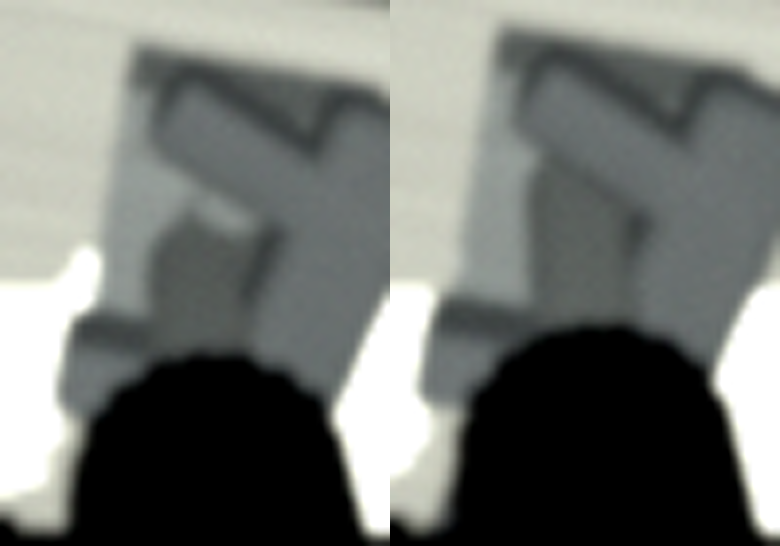

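Left (w5): the shank is centred about 3 px left of the grip, so the spring load tilts the pin slightly and its foot trails about 3 mm in −y. Right (w6): the foot sits on the rim at the −y side. I'll raise it, shift +3 mm in y and lower again.

Request:
{"api": "drive_tool", "payload": {
  "increments": [
    {"gripper": 0.02,"slide": [0,0,-0.004],"roll": 0},
    {"gripper": 0.02,"slide": [0,0,-0.003],"roll": 0},
    {"gripper": 0.02,"slide": [0,0.0015,0],"roll": 0},
    {"gripper": 0.02,"slide": [0,0.0015,0],"roll": 0},
    {"gripper": 0.02,"slide": [0,0,0],"roll": 0},
    {"gripper": 0.02,"slide": [0,0,0],"roll": 0}
  ]
}}

```text
time: 10.25
eef_pos: [497.8, 230.7, 136.4]
tcp_rot: [-3.141, -0.0, -3.141]
ft_force: [-0.3, -2.4, 0.6]
width: 0.265
```

Request:
{"api": "drive_tool", "payload": {
  "increments": [
    {"gripper": 0.02,"slide": [0,0,0.002],"roll": 0},
    {"gripper": 0.02,"slide": [0,0,0.002],"roll": 0},
    {"gripper": 0.02,"slide": [0,0,0.002],"roll": 0},
    {"gripper": 0.02,"slide": [0,0,0.002],"roll": 0},
    {"gripper": 0.02,"slide": [0,0,0.001],"roll": 0},
    {"gripper": 0.02,"slide": [0,0,0],"roll": 0},
    {"gripper": 0.02,"slide": [0,0,0],"roll": 0}
  ]
}}

```text
time: 10.83
eef_pos: [501.8, 232.4, 131.9]
tcp_rot: [3.138, 0.01, -3.139]
ft_force: [1.2, -3.7, 14.6]
width: 0.265
```

Request:
{"api": "drive_tool", "payload": {
  "increments": [
    {"gripper": 0.02,"slide": [0,0,-0.004],"roll": 0},
    {"gripper": 0.02,"slide": [0,0,-0.0035],"roll": 0},
    {"gripper": 0.02,"slide": [0,0,0],"roll": 0},
    {"gripper": 0.02,"slide": [0,0,0],"roll": 0}
  ]
}}

```text
time: 11.17
eef_pos: [497.7, 230.4, 134.8]
tcp_rot: [-3.141, -0.0, -3.141]
ft_force: [-0.3, -3.1, 1.5]
width: 0.267
```

Run:
```python
from h import *
np.set_printoptions(precision=2,suppress=True)
s=read_state();p=camera_params("wrist");im=capture("wrist");cv2.imwrite("pics/w7.png",im);e=s["eef_pos"];print(e,s["ft_force"])
np.save("pics/p7.npy",p,allow_pickle=True)
k=8;r0,r1,c0,c1=165,225,205,285
c=np.clip(im[r0:r1,c0:c1].astype(float)*1.8-60,0,255).astype(np.uint8)
c=cv2.resize(c,None,fx=k,fy=k,interpolation=cv2.INTER_CUBIC)
def dot(X,col):
    u,v=proj(p,X);print(X,u,v);cv2.circle(c,(int((u-c0+.5)*k),int((v-r0+.5)*k)),3,col,-1)
H=np.array([497,226.7])
for a in np.arange(0,6.28,.52): dot([H[0]+7*np.cos(a),H[1]+7*np.sin(a),44],(0,0,255))
a=np.arctan2(38.5,7.9);u=np.array([np.cos(a),np.sin(a)]);w=np.array([-u[1],u[0]])
for i in(-1,1):
    for j in(-1,1): dot([*(H+18*i*u+18*j*w),44],(0,200,0))
z=e[2]-89.5
for dz in(0,10):dot([e[0],e[1],z+dz],(255,0,0))
cv2.imwrite("pics/c7.png",c)
```

```text
[497.72 230.4  134.84] [-0.29 -3.11  1.54]
[np.float64(504.0), np.float64(226.7), 44] 249.81588245668468 192.03791300535332
[np.float64(503.07473425774356), np.float64(230.17816096490614), 44] 253.18344609695882 191.1839431080961
[np.float64(500.54354180062944), np.float64(232.73682959070337), 44] 255.66930139227298 188.83423339608393
[np.float64(497.07557281940785), np.float64(233.69959204160975), 44] 256.61651020182313 185.59372709891238
[np.float64(493.58762528365946), np.float64(232.8119308565526), 44] 255.76018509926163 182.3105404703669
[np.float64(491.00177872641734), np.float64(230.30850960275023), 44] 253.31167447093256 179.86032432997445
[np.float64(490.0016317860095), np.float64(226.85113683008265), 44] 249.91766724196074 178.90730924445523
[np.float64(490.85158494848787), np.float64(223.3538092770526), 44] 246.48997586513462 179.71229904901256
[np.float64(493.32694320134857), np.float64(220.74108619345097), 44] 243.9499696882159 182.05482839443619
[np.float64(496.7733167756819), np.float64(219.703671340209), 44] 242.96982176792108 185.29913332295473
[np.float64(500.279616
[... 283 characters left out ...]
163446736323
[np.float64(511.01449591815066), np.float64(205.44926109143168), 44] 229.40602495675404 198.46539190570817
[np.float64(475.7492610914317), np.float64(212.68550408184936), 44] 235.76425604370291 165.14521685470933
[np.float64(518.2507389085683), np.float64(240.71449591815062), 44] 263.243389670095 205.05027961897105
[np.float64(482.98550408184934), np.float64(247.9507389085683), 44] 270.7555782421801 172.20335444011914
[np.float64(497.7179956549614), np.float64(230.40472189713498), np.float64(45.34438305379584)] 253.40172735249197 186.55554622063931
[np.float64(497.7179956549614), np.float64(230.40472189713498), np.float64(55.34438305379584)] 253.38154985212796 189.35489210737555
```

View pics/c7.png

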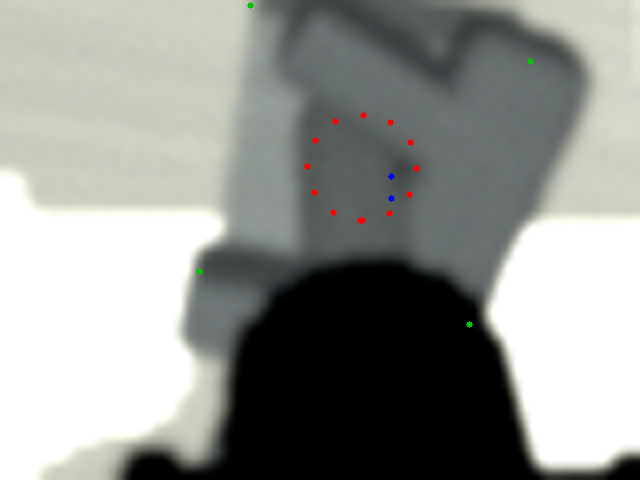

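The shank is now centred on the hole in y (249.4 px against 249.7). In x the foot lies about 4–5 mm short, because pressing on the rim tilted it. I'll shift +4.5 mm in x and lower.

Request:
{"api": "drive_tool", "payload": {
  "increments": [
    {"gripper": 0.02,"slide": [0,0,-0.0015],"roll": 0},
    {"gripper": 0.02,"slide": [-0.0025,0,0],"roll": 0},
    {"gripper": 0.02,"slide": [-0.002,0,0],"roll": 0},
    {"gripper": 0.02,"slide": [0,0,0],"roll": 0},
    {"gripper": 0.02,"slide": [0,0,0.002],"roll": 0},
    {"gripper": 0.02,"slide": [0,0,0.002],"roll": 0},
    {"gripper": 0.02,"slide": [0,0,0.002],"roll": 0},
    {"gripper": 0.02,"slide": [0,0,0.002],"roll": 0},
    {"gripper": 0.02,"slide": [0,0,0.001],"roll": 0},
    {"gripper": 0.02,"slide": [0,0,0],"roll": 0},
    {"gripper": 0.02,"slide": [0,0,0],"roll": 0}
  ]
}}

```text
time: 12.13
eef_pos: [505.9, 232.2, 131.5]
tcp_rot: [3.138, 0.009, -3.139]
ft_force: [1.2, -3.2, 10.0]
width: 0.268
```

Run:
```python
from h import *
np.set_printoptions(precision=1,suppress=True,linewidth=150)
s=read_state();p=camera_params("wrist");im=capture("wrist");cv2.imwrite("pics/w8.png",im);e=s["eef_pos"];print(e,s["ft_force"])
np.save("pics/p8.npy",p,allow_pickle=True)
H=np.array([497,226.7])
for f,q in(("w7",np.load("pics/p7.npy",allow_pickle=True).item()),("w8",p)):
    g=cv2.imread(f"pics/{f}.png",0);u,v=proj(q,[*H,44]);print(f,"hole",u,v,"front rim",proj(q,[H[0]-7,H[1],44]),"sides",proj(q,[H[0],H[1]-7,44])[0],proj(q,[H[0],H[1]+7,44])[0])
    for r in range(int(v)-8,int(v)+9,4): print(r,"cols 236..",g[r,236:268])
    for c in (246,248,250,252): print("col",c,"rows 168..",g[168:200,c])
```

```text
[505.9 232.2 131.5] [ 1.2 -3.2 10. ]
w7 hole 249.79274734189192 185.51732295358823 front rim (np.float64(249.7692890259785), np.float64(178.90563925344838)) sides 242.96852966927935 256.6171674573389
177 cols 236.. [120 118 120 117 115 112 102  92  85  85  89  88  90  93  94  94  93  94  94  95  95  95  94  93  91  90  92  93  95  95  95  95]
181 cols 236.. [118 116 117 115 114 105  91  82  82  83  83  83  84  81  83  83  86  89  90  92  93  94  94  94  94  96  96  96  95  95  95  94]
185 cols 236.. [116 116 115 115 113 105  92  84  82  84  85  85  86  84  86  85  83  80  74  73  77  84  90  93  94  94  96  94  94  95  95  95]
189 cols 236.. [115 115 114 115 115 109  93  82  83  83  85  86  86  85  86  85  85  82  81  80  86  91  92  95  94  94  94  93  95  94  94  94]
193 cols 236.. [115 115 115 115 115 109  97  85  83  84  84  87  86  86  86  86  84  85  83  84  89  93  95  94  93  94  93  93  94  95  94  93]
col 246 rows 168.. [89 95 95 95 94 95 94 93 91 89 85 82 83 83 84 85 84 85 85 85 86 85 85 86 84 84 85 85 81 68 44 24]
col 248 rows 168.. [83 88 93 95 96 95 94 94 93 90 90 84 81
[... 950 characters left out ...]
89  88  88  87  86  86  81  78  76  81  89  92  94  95  94  94  95  93  93  93  94  95]
185 cols 236.. [115 115 116 113 101  90  85  86  88  88  88  88  89  88  87  87  85  83  85  90  93  94  95  94  95  94  94  93  94  95  95  93]
col 246 rows 168.. [92 90 87 83 86 86 87 87 88 88 88 89 87 89 89 88 89 88 89 89 90 90 90 89 89 82 65 39 20 18 11 11]
col 248 rows 168.. [94 92 91 88 84 83 85 86 86 87 87 88 89 88 89 87 89 89 89 89 89 92 90 90 87 74 54 28 18 16 15 17]
col 250 rows 168.. [94 93 92 91 89 86 83 85 85 86 86 87 86 86 87 86 87 87 87 87 88 87 89 88 84 71 48 25 17 13 14 14]
col 252 rows 168.. [94 94 93 92 91 89 85 83 80 80 80 81 81 81 82 83 84 85 86 86 85 87 87 87 82 69 46 23 16 16 14 17]
```

Run:
```python
from h import *
np.set_printoptions(precision=1,suppress=True,linewidth=150)
def show(f,k,r0,r1,c0,c1,pts=()):
    im=cv2.imread(f"pics/{f}.png")
    c=np.clip((im[r0:r1,c0:c1].astype(float)-65)*4,0,255).astype(np.uint8)
    c=cv2.resize(c,None,fx=k,fy=k,interpolation=cv2.INTER_CUBIC)
    for u,v in pts: cv2.circle(c,(int((u-c0+.5)*k),int((v-r0+.5)*k)),2,(0,0,255),-1)
    return c
p=np.load("pics/p8.npy",allow_pickle=True).item();q=np.load("pics/p5.npy",allow_pickle=True).item()
ring=lambda p:[proj(p,[497+7*np.cos(a),226.7+7*np.sin(a),44]) for a in np.arange(0,6.28,.52)]
sc=cv2.imread("pics/s5.png");ps=camera_params("scene");u,v=proj(ps,[497,227,50]);print(u,v)
s2=capture("scene");cv2.imwrite("pics/s8.png",s2)
b=cv2.resize(s2[int(v)-32:int(v)+28,int(u)-15:int(u)+15],(240,480),interpolation=cv2.INTER_CUBIC)
U,V=int(u)-15,int(v)-32
for X in [[497,226.7,44]]+[[497+7*np.cos(a),226.7+7*np.sin(a),44] for a in np.arange(0,6.28,.52)]:
    x,y=proj(ps,X);cv2.circle(b,(int((x-U+.5)*8),int((y-V+.5)*8)),2,(0,0,255),-1)
cv2.imwrite("pics/c8.png",np.hstack([show("w5",8,165,225,225,260,ring(q)),show("w8",8,150,210,225,260,ring(p)),b]))
```

```text
205.61785657634704 247.9422550306971
```

View pics/c8.png

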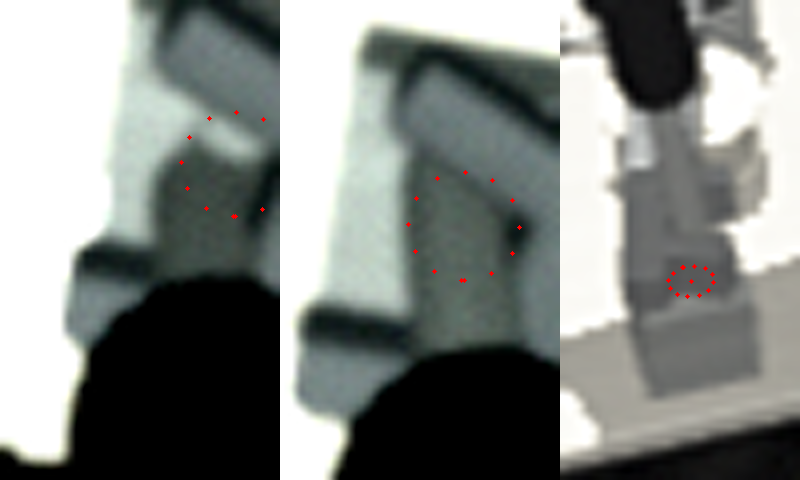

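The scene and wrist crops suggest the foot has swung toward −x, so the pin has rotated about the jaw axis. I'll check that from the cap's position.

Run:
```python
from h import *
np.set_printoptions(precision=1,suppress=True)
print(read_state()["eef_pos"])
for f in("w2","w5","w6","w7","w8"):
    g=cv2.imread(f"pics/{f}.png",0);print(f,[ (st[:4].tolist(),ce.round(1)) for st,ce in zip(*cv2.connectedComponentsWithStats((g[215:275,225:285]>85).astype(np.uint8))[2:]) if 60<st[4]<900], "grip front row (col254):",np.where(g[180:240,254]<50)[0][0]+180)
p=np.load("pics/p8.npy",allow_pickle=True).item()
t=p["pose"][:3,3]+[80.2,-.6,-189.4];print(t)
for tilt in (0,.05,.1,.15,.2):
    a=np.array([np.sin(tilt),0,np.cos(tilt)]);G=t+[0,0,11]
    top=G+a*(123-100.5); fr=G+a*(75-100.5)-13*np.array([np.cos(tilt),0,-np.sin(tilt)])
    print(tilt,"cap",proj(p,top),"grip front",proj(p,fr),"foot",G-a*100.5)
```

```text
[505.9 232.2 131.5]
w2 [([0, 0, 12, 9], array([5.2, 3.7])), ([46, 0, 14, 5], array([52.8,  2. ])), ([19, 20, 21, 19], array([28.8, 29. ])), ([0, 55, 60, 5], array([30.2, 57.6]))] grip front row (col254): 201
w5 [([0, 0, 9, 8], array([4.1, 3.3])), ([44, 0, 16, 9], array([51.9,  3.7])), ([20, 21, 19, 18], array([29., 29.])), ([35, 34, 15, 12], array([43.3, 40.9])), ([10, 36, 12, 9], array([14.4, 41.1]))] grip front row (col254): 201
w6 [([45, 0, 15, 9], array([52.2,  3.6])), ([20, 22, 19, 17], array([29.1, 29.8])), ([10, 35, 13, 11], array([14.7, 41. ])), ([35, 34, 15, 12], array([43.4, 40.9]))] grip front row (col254): 197
w7 [([44, 0, 16, 9], array([51.9,  3.7])), ([20, 22, 19, 17], array([29.2, 29.8])), ([10, 35, 13, 11], array([14.8, 41.1])), ([35, 34, 15, 12], array([43.3, 41. ]))] grip front row (col254): 198
w8 [([45, 0, 15, 9], array([52.1,  3.7])), ([20, 23, 19, 16], array([29.3, 30.4])), ([35, 33, 15, 13], array([43.2, 40.6])), ([10, 35, 12, 11], array([14.5, 41. ]))] grip front row (col254): 194
[504.1 231.2 130.7]
0 cap (np.float64(251.54381987024317), np.float64(239.73665087209454)) grip front (np.float64(251.80136692595852), np.float64(194.72902154724918)) foot [504.1 231.2  41.2]
0.05 cap (np.float64(251.54351579590957), np.float64(241.38075315955075)) grip front (np.float64(251.7994351134633), np.float64(193.42413959625847)) foot [499.  231.2  41.4]
0.1 cap (np.float64(251.54358072613024), np.float64(242.97015859040368)) grip front (np.float64(251.79719991460067), np.float64(192.1772354279422)) foot [494.  231.2  41.7]
0.15 cap (np.float64(251.54401180689115), np.float64(244.49986734949937)) grip front (np.float64(251.79466084261986), np.float64(190.99149609605217)) foot [489.  231.2  42.4]
0.2 cap (np.float64(251.54480465471906), np.float64(245.96520423154072)) grip front (np.float64(251.7918178325645), np.float64(189.87013235247824)) foot [484.1 231.2  43.3]
```

The grip's lower edge has moved up 7 px and the cap down 1.4 px. That puts the pin at about 0.14 rad tilt, with its foot about 8 mm short in x. I'll lift, shift +x so the foot is over the hole, and dip gently. The hole can then act as the pivot to straighten the pin.

Request:
{"api": "drive_tool", "payload": {
  "increments": [
    {"gripper": 0.02,"slide": [0,0,-0.004],"roll": 0},
    {"gripper": 0.02,"slide": [0,0,-0.004],"roll": 0},
    {"gripper": 0.02,"slide": [-0.004,0.0005,0],"roll": 0},
    {"gripper": 0.02,"slide": [-0.004,0,0],"roll": 0},
    {"gripper": 0.02,"slide": [-0.003,0,0],"roll": 0},
    {"gripper": 0.02,"slide": [0,0,0],"roll": 0},
    {"gripper": 0.02,"slide": [0,0,0],"roll": 0}
  ]
}}

```text
time: 12.82
eef_pos: [513.2, 230.9, 134.9]
tcp_rot: [-3.141, -0.001, -3.142]
ft_force: [-1.3, -2.9, -1.4]
width: 0.27
```

Run:
```python
from h import *
np.set_printoptions(precision=1,suppress=True,linewidth=170)
s=read_state();p=camera_params("wrist");im=capture("wrist");cv2.imwrite("pics/w9.png",im);print(s["eef_pos"],s["ft_force"])
np.save("pics/p9.npy",p,allow_pickle=True)
g=im.mean(2);g0=cv2.cvtColor(im,cv2.COLOR_BGR2GRAY)
print("hole",proj(p,[497,226.7,44]),"grip front",np.where(g0[170:240,254]<50)[0][0]+170, "cap",[ce.round(1) for st,ce in zip(*cv2.connectedComponentsWithStats((g0[225:262,235:275]>85).astype(np.uint8))[2:]) if 60<st[4]<500])
for r in range(150,200,3): print(r,g0[r,234:264])
```

```text
[513.2 230.9 134.9] [-1.3 -2.9 -1.4]
hole (np.float64(249.29850509534756), np.float64(170.85325634037017)) grip front 192 cap [array([19.3, 20.4]), array([32.3, 30.8]), array([ 5.7, 31. ])]
150 [144 135 115  96  87  83  79  76  78  84  88  86  80  77  77  76  82  87  91  96 102 104 109 112 117 121 124 126 122 111]
153 [143 133 121 115 107  94  85  87  92  95  96  97  95  94  92  88  83  78  73  72  71  74  76  80  80  80  78  73  72  75]
156 [141 129 120 115 105  95  91  92  93  93  95  95  95  95  95  97  96  96  94  90  85  81  75  72  72  74  73  74  81  88]
159 [132 123 117 115 113 110 104  97  90  88  89  91  92  93  96  95  95  95  96  95  97  95  96  92  90  84  82  85  90  93]
162 [129 122 120 120 118 116 110 100  93  88  86  85  85  84  88  90  92  93  94  94  93  95  95  96  97  96  95  95  95  96]
165 [123 120 119 118 117 112  99  88  84  87  88  89  90  87  85  84  82  84  84  87  91  92  92  95  96  96  94  96  96  98]
168 [119 117 115 116 114 110  96  86  85  88  89  90  90  90  89  89  88  87  90  93  91  85  84  88  92  93  95  95  97  95]
171 [118 115 116 116 115 110
[... 441 characters left out ...]
1  96  94  94  95  94  93  94  95]
183 [71 72 72 71 71 73 74 76 82 87 89 90 93 93 93 92 92 89 89 87 87 90 94 94 94 93 95 94 95 95]
186 [94 93 92 90 89 88 84 83 84 88 89 92 93 93 94 93 91 90 89 88 87 87 91 94 93 95 94 93 92 92]
189 [ 99  98  98  98  98 100  95  90  86  86  88  91  93  92  91  91  89  87  87  86  84  85  90  94  94  94  94  94  93  91]
192 [ 96  96  97  96  97  96  93  84  75  65  57  50  47  43  41  36  34  32  28  35  38  44  52  63  69  76  80  87  95 114]
195 [108  89  81  74  66  55  44  31  23  17  17  13  15  16  13  15  16  17  16  13  14  16  13  14  15  14  20  46 101 161]
198 [82 64 49 32 23 17 15 15 14 11 13 16 16 16 14 13 17 16 13 17 17 17 16 16 14 18 17 15 13 26]
```

The x force stays small while the tilt grows. The pin pivots about the jaw axis, held back by friction in the notch. To straighten it I'll move the tool −x so the outer prong holds the shank while the grip follows.

Request:
{"api": "drive_tool", "payload": {
  "increments": [
    {"gripper": 0.02,"slide": [0.004,0,-0.002],"roll": 0},
    {"gripper": 0.02,"slide": [0.004,0,0],"roll": 0},
    {"gripper": 0.02,"slide": [0.004,0,0],"roll": 0},
    {"gripper": 0.02,"slide": [0.004,0,0],"roll": 0},
    {"gripper": 0.02,"slide": [0.003,0,0],"roll": 0},
    {"gripper": 0.02,"slide": [0.003,0,0],"roll": 0},
    {"gripper": 0.02,"slide": [0,0,0],"roll": 0},
    {"gripper": 0.02,"slide": [0,0,0],"roll": 0}
  ]
}}

```text
time: 13.53
eef_pos: [491.5, 231.2, 138.1]
tcp_rot: [3.141, 0.001, -3.141]
ft_force: [0.4, -3.9, 0.9]
width: 0.271
```

```bash
cat > m.py <<'E'
from h import *
import sys
np.set_printoptions(precision=1,suppress=True,linewidth=170)
s=read_state();p=camera_params("wrist");im=capture("wrist");n=sys.argv[1];cv2.imwrite(f"pics/{n}.png",im);print(s["time"],s["eef_pos"],s["ft_force"])
np.save(f"pics/p{n}.npy",p,allow_pickle=True)
g0=cv2.cvtColor(im,cv2.COLOR_BGR2GRAY)
print("hole",proj(p,[497,226.7,44]),"grip front (w5:201)",np.where(g0[170:240,254]<50)[0][0]+170, "cap (w5 19,19)",[ce.round(1) for st,ce in zip(*cv2.connectedComponentsWithStats((g0[225:262,235:275]>85).astype(np.uint8))[2:]) if 200<st[4]<500])
v=int(proj(p,[497,226.7,44])[1])
for r in range(v-14,v+14,2): print(r,g0[r,234:264])
E
python3 m.py w10
```

```text
13.5333 [491.5 231.2 138.1] [ 0.4 -3.9  0.9]
hole (np.float64(248.97726595937445), np.float64(190.26626488730898)) grip front (w5:201) 200 cap (w5 19,19) [array([19.5, 19.2])]
176 [141 128 109  95  88  90  93  94  95  95  97  94  94  95  89  86  82  77  72  68  68  73  76  77  74  76  82  88  92  91]
178 [135 122 106  96  91  92  93  94  94  95  94  95  95  95  96  95  95  90  87  82  78  73  69  69  74  81  89  92  95  96]
180 [131 121 114 108 101  97  93  92  93  92  94  94  95  95  95  95  95  95  95  93  94  89  84  81  83  87  92  95  95  95]
182 [130 121 119 119 117 112 103  93  85  87  90  91  93  93  94  95  94  95  96  94  96  95  94  94  93  93  95  94  96  95]
184 [126 121 120 119 117 108  96  86  82  81  83  82  86  89  90  92  92  93  95  93  95  95  97  96  96  96  96  95  96  95]
186 [122 118 116 115 111 100  87  83  82  81  82  82  83  82  83  85  88  89  91  92  94  94  95  96  95  97  96  95  96  96]
188 [120 117 116 115 111  96  86  82  81  83  84  83  82  83  83  82  82  81  83  87  90  93  94  94  94  96  96  96  95  97]
190 [119 115 116 115 111  98  87  82  81  83  84  84  83  82  83  83  81  77  73  76  83  89  93  93  95  95  95  96  95  95]
192 [117 115 116 114 111 103  88  82  83  83  85  84  84  84  84  83  81  79  77  81  86  91  95  95  95  94  94  95  96  95]
194 [119 115 115 115 112 104  91  82  83  84  84  85  85  85  84  83  83  83  83  86  91  94  95  95  95  95  94  95  95  95]
196 [118 115 117 116 114 108  94  84  82  84  84  84  85  84  84  84  83  82  82  86  92  93  95  94  95  95  94  96  94  94]
198 [113 113 113 115 115 109  97  85  81  84  82  82  81  78  77  74  76  77  77  80  85  89  92  93  93  94  95  96  94  95]
200 [88 91 93 97 99 96 88 76 68 66 62 58 51 42 37 36 36 38 37 40 46 58 69 76 80 83 88 92 94 94]
202 [71 72 70 68 67 66 61 48 32 24 20 18 18 13 11 14 16 15 16 19 16 21 26 29 32 41 60 77 88 92]
```

Request:
{"api": "drive_tool", "payload": {
  "increments": [
    {"gripper": 0.02,"slide": [0.002,0.0015,0],"roll": 0},
    {"gripper": 0.02,"slide": [0.002,0.0015,0],"roll": 0},
    {"gripper": 0.02,"slide": [-0.003,0.001,0],"roll": 0},
    {"gripper": 0.02,"slide": [-0.003,0,0],"roll": 0},
    {"gripper": 0.02,"slide": [-0.003,0,0],"roll": 0},
    {"gripper": 0.02,"slide": [-0.001,0,0],"roll": 0},
    {"gripper": 0.02,"slide": [0,0,0],"roll": 0},
    {"gripper": 0.02,"slide": [0,0,0],"roll": 0}
  ]
}}

```text
time: 14.25
eef_pos: [497.2, 235.0, 137.3]
tcp_rot: [-3.141, -0.001, -3.142]
ft_force: [-0.6, -2.9, 0.9]
width: 0.268
```

```bash
python3 m.py w11
```

```text
14.25 [497.2 235.  137.3] [-0.6 -2.9  0.9]
hole (np.float64(245.40866219697077), np.float64(185.39163831904506)) grip front (w5:201) 199 cap (w5 19,19) [array([19.5, 19.5])]
171 [117 116 106  93  86  89  93  95  96  95  95  95  93  89  85  79  75  71  69  72  78  86  92  91  81  72  74  80  85  86]
173 [115 113 106  95  92  92  94  94  93  94  93  96  97  95  95  92  90  85  80  74  70  70  74  75  74  77  84  89  92  94]
175 [115 114 109 102  95  92  91  91  93  93  94  96  97  96  96  96  96  94  92  89  84  80  74  72  76  82  90  94  95  95]
177 [118 118 117 116 113 104  95  89  88  89  92  93  93  94  94  96  96  94  94  95  95  93  90  87  87  91  93  96  96  95]
179 [118 119 119 119 116 106  93  84  83  82  86  86  90  91  93  93  94  93  94  96  95  96  96  95  94  94  95  95  96  95]
181 [117 117 117 115 108  96  84  83  83  83  82  82  83  85  86  89  90  91  93  95  93  95  95  95  95  96  96  96  96  95]
183 [115 116 115 112 103  90  83  81  84  84  84  84  82  83  81  82  84  86  90  91  93  93  95  95  96  96  95  96  95  96]
185 [115 116 115 111 101  88  82  82  83  84  85  85  85  84  84  82  80  77  78  82  87  91  95  94  95  95  96  95  95  96]
187 [115 115 115 113 104  90  83  82  83  86  86  84  85  84  85  85  82  77  73  77  85  90  94  95  95  95  95  95  94  96]
189 [115 115 115 114 108  96  84  82  84  85  87  86  85  85  84  84  83  81  79  85  91  92  96  95  95  94  95  94  95  94]
191 [117 117 116 114 110 101  88  84  83  86  85  86  87  86  85  86  84  83  84  88  93  93  95  95  95  93  95  94  94  95]
193 [116 115 116 116 113 104  90  85  83  86  86  87  86  87  84  86  85  83  84  87  92  94  94  95  94  96  95  94  96  95]
195 [107 109 110 111 111 104  94  84  83  85  85  86  87  87  84  84  83  83  84  84  90  94  94  95  93  93  94  95  95  95]
197 [78 79 84 85 90 87 83 81 81 81 79 77 73 69 66 66 66 65 63 66 73 83 88 91 91 94 95 95 95 94]
```

Request:
{"api": "drive_tool", "payload": {
  "increments": [
    {"gripper": 0.02,"slide": [-0.002,0.001,0],"roll": 0},
    {"gripper": 0.02,"slide": [-0.002,0,0],"roll": 0},
    {"gripper": 0.02,"slide": [-0.001,0,0],"roll": 0},
    {"gripper": 0.02,"slide": [0,0,0],"roll": 0},
    {"gripper": 0.02,"slide": [0,0,0],"roll": 0}
  ]
}}

```text
time: 14.72
eef_pos: [502.0, 235.9, 137.1]
tcp_rot: [-3.141, -0.001, -3.141]
ft_force: [-1.1, -2.9, -2.2]
width: 0.266
```

```bash
python3 m.py w12
```

```text
14.7167 [502.  235.9 137.1] [-1.1 -2.9 -2.2]
hole (np.float64(244.4316042067622), np.float64(180.98469055722396)) grip front (w5:201) 197 cap (w5 19,19) [array([19.6, 19.7])]
166 [117 115 111  98  87  86  90  94  96  95  95  93  92  88  82  78  73  70  70  77  82  89  95  95  88  76  71  74  77  82]
168 [116 116 109  97  90  91  93  94  96  95  95  96  96  97  95  92  88  82  76  74  73  76  84  88  81  75  77  86  90  92]
170 [115 114 110 100  92  91  92  93  93  94  95  94  95  95  96  95  95  94  92  87  82  77  72  71  73  78  86  91  93  96]
172 [117 118 117 113 108 100  95  90  90  91  93  93  93  93  95  95  95  95  95  95  93  90  86  83  81  86  92  94  96  96]
174 [120 119 119 119 116 109  97  86  84  85  87  89  91  92  94  94  92  94  94  95  96  95  95  94  93  92  92  95  96  95]
176 [118 117 118 116 108  95  86  84  85  85  84  83  85  86  88  91  90  92  93  94  95  95  96  97  94  96  96  95  96  94]
178 [115 115 115 108  97  88  84  82  85  86  85  86  84  84  82  83  86  89  91  91  94  95  94  94  95  96  95  95  96  95]
180 [116 116 113 107  96  87  82  83  86  86  87  86  85  85  85  84  81  80  82  84  89  93  94  95  95  94  96  95  95  96]
182 [115 114 112 106  97  88  83  83  85  86  87  87  86  86  87  85  82  75  71  74  82  89  93  94  95  94  95  95  95  96]
184 [116 115 113 109 103  91  83  83  85  86  87  87  86  87  86  86  82  80  77  79  86  92  94  95  96  96  95  94  94  95]
186 [115 116 115 113 108  96  87  84  85  87  87  88  86  86  86  85  85  83  82  87  91  94  94  95  96  95  93  94  95  94]
188 [115 116 116 115 111 101  89  84  85  86  88  88  88  88  86  88  85  84  85  89  92  95  95  94  95  95  95  95  95  95]
190 [112 113 115 116 111 103  91  86  84  87  87  87  88  88  87  88  86  84  83  87  91  94  94  95  94  94  95  95  94  95]
192 [ 91  93  95  99 102  97  89  83  85  87  89  89  89  89  87  88  86  87  84  87  90  93  93  94  94  94  95  95  95  96]
```

Notch friction holds the shank in x, while the pin turns easily in the jaws. So I'll first make it vertical (tool −x). Then I'll move +x during small up and down strokes, so the sliding in z breaks the sideways friction.

Request:
{"api": "drive_tool", "payload": {
  "increments": [
    {"gripper": 0.02,"slide": [0.004,0,0],"roll": 0},
    {"gripper": 0.02,"slide": [0.004,0,0],"roll": 0},
    {"gripper": 0.02,"slide": [0,0,0],"roll": 0},
    {"gripper": 0.02,"slide": [-0.0005,0,-0.005],"roll": 0},
    {"gripper": 0.02,"slide": [-0.0005,0,0.005],"roll": 0},
    {"gripper": 0.02,"slide": [-0.0005,0,-0.005],"roll": 0},
    {"gripper": 0.02,"slide": [-0.0005,0,0.005],"roll": 0},
    {"gripper": 0.02,"slide": [-0.0005,0,-0.005],"roll": 0},
    {"gripper": 0.02,"slide": [-0.0005,0,0.005],"roll": 0},
    {"gripper": 0.02,"slide": [-0.0005,0,-0.005],"roll": 0},
    {"gripper": 0.02,"slide": [-0.0005,0,0.005],"roll": 0},
    {"gripper": 0.02,"slide": [0,0,0],"roll": 0}
  ]
}}

```text
time: 15.77
eef_pos: [498.4, 236.1, 137.3]
tcp_rot: [3.141, 0.0, -3.141]
ft_force: [0.8, -3.8, 0.2]
width: 0.273
```

```bash
python3 m.py w13
```

```text
15.7667 [498.4 236.1 137.3] [ 0.8 -3.8  0.2]
hole (np.float64(244.26985353837543), np.float64(184.17971600768635)) grip front (w5:201) 198 cap (w5 19,19) [array([19.7, 19.6])]
170 [116 115 107  93  87  89  93  95  95  94  94  93  92  89  83  78  73  70  72  77  85  94  98  97  83  72  71  79  84  86]
172 [116 112 103  94  92  92  95  94  94  94  94  96  96  96  94  92  86  82  77  74  72  73  79  79  76  77  83  90  92  93]
174 [115 113 108 100  94  93  92  92  93  93  93  94  94  96  95  96  95  94  92  88  84  78  72  71  75  83  90  94  95  95]
176 [119 118 117 115 111 105  94  89  88  90  91  92  92  95  95  95  94  95  95  94  93  92  89  86  85  91  92  96  95  96]
178 [118 119 119 117 112 102  91  85  82  82  85  88  91  92  93  94  94  95  94  93  95  97  95  94  93  95  95  95  94  96]
180 [117 117 116 112 102  90  83  84  84  83  83  83  83  86  89  90  91  92  93  94  94  96  96  96  96  95  97  95  96  96]
182 [116 116 114 105  94  85  81  84  84  86  85  85  84  83  82  82  84  87  91  92  94  95  93  95  97  96  96  95  96  95]
184 [117 115 112 105  95  84  82  83  85  86  86  87  83  84  85  81  78  78  79  84  90  94  92  94  96  96  95  97  95  95]
186 [115 114 112 106  99  88  83  83  83  87  86  86  86  86  84  83  80  76  72  79  86  91  95  95  96  96  96  95  95  95]
188 [114 115 114 111 103  91  83  83  85  85  86  86  85  85  84  84  82  80  80  85  90  93  95  95  96  95  94  95  94  94]
190 [117 115 116 114 108  95  85  84  84  85  87  86  86  86  87  85  84  83  84  89  91  95  94  93  94  95  95  94  96  95]
192 [116 115 116 116 111  99  88  84  83  85  86  85  87  86  85  85  85  84  84  90  93  95  95  95  94  94  95  95  94  94]
194 [108 112 112 112 109  99  90  84  85  85  87  87  87  87  86  85  85  84  83  87  91  93  95  94  94  95  95  95  95  96]
196 [79 82 85 88 89 87 85 82 83 82 83 82 82 79 74 76 77 75 73 77 82 88 91 93 93 95 95 96 94 96]
```

The spring force at this angle points along (−0.4, −0.91), so 1.2 N of it acts across the jaw axis and swings the foot toward −x. I'll roll the tool +24° so the jaw axis lines up with the spring force.

Request:
{"api": "drive_tool", "payload": {
  "increments": [
    {"gripper": 0.02,"slide": [0,0,0],"roll": 4},
    {"gripper": 0.02,"slide": [0,0,0],"roll": 5},
    {"gripper": 0.02,"slide": [0,0,0],"roll": 5},
    {"gripper": 0.02,"slide": [0,0,0],"roll": 5},
    {"gripper": 0.02,"slide": [0,0,0],"roll": 5},
    {"gripper": 0.02,"slide": [-0.0005,0,-0.004],"roll": 0},
    {"gripper": 0.02,"slide": [-0.0005,0,0.004],"roll": 0},
    {"gripper": 0.02,"slide": [-0.0005,0,-0.004],"roll": 0},
    {"gripper": 0.02,"slide": [-0.0005,0,0.004],"roll": 0},
    {"gripper": 0.02,"slide": [0,0,0],"roll": 0},
    {"gripper": 0.02,"slide": [0,0,0],"roll": 0}
  ]
}}

```text
time: 16.73
eef_pos: [500.0, 235.2, 137.4]
tcp_rot: [-3.141, -0.0, 2.724]
ft_force: [-1.1, -3.1, -0.2]
width: 0.268
```

```bash
python3 m.py w14
python3 - <<'E'
from h import *
print(read_state()["tcp_rot"],read_state()["q"])
E
```

```text
16.7333 [500.  235.2 137.4] [-1.1 -3.1 -0.2]
hole (np.float64(245.07052059605408), np.float64(186.21089787381146)) grip front (w5:201) 199 cap (w5 19,19) [array([19.5, 19.4])]
172 [91 92 92 91 89 87 85 83 81 79 77 76 75 73 72 72 73 76 82 91 95 96 98 97 98 95 97 96 98 96]
174 [98 97 98 98 98 98 96 97 96 95 93 93 92 91 89 85 86 86 88 91 94 97 98 97 97 96 96 97 96 97]
176 [97 96 97 98 97 99 98 98 97 98 97 98 98 97 98 98 98 97 98 97 97 99 98 98 98 97 97 97 99 98]
178 [ 95  96  95  97  95  97  96  96  97  96  96  96  97  97  99  98  97  99  99  98  99  99 100  98  99  98  99  98  98  98]
180 [98 97 96 94 94 93 94 95 97 95 94 94 95 95 96 95 95 97 97 98 98 98 99 98 97 99 98 98 97 97]
182 [117 118 115 111 103  93  87  86  86  86  87  88  89  89  89  92  92  93  94  96  98  98  99  98  98  98 100  98  97  97]
184 [121 121 120 117 104  92  87  84  87  86  88  87  84  85  84  83  81  84  86  91  94  96  97  96  97  97  98  98  98  98]
186 [120 120 118 113 103  91  85  84  86  87  88  87  85  85  85  82  80  80  83  89  94  96  98  97  97  97  97  97  98  98]
188 [119 118 118 116 106  94  86  86
[... 168 characters left out ...]
85  90  94  97  97  96  96  97  98  96  97  97]
192 [119 117 118 118 113 102  91  86  87  89  90  90  89  88  86  87  85  83  85  90  94  97  97  97  96  97  96  96  98  99]
194 [119 118 119 118 114 105  94  86  87  89  89  89  89  89  86  87  84  83  85  89  94  97  98  98  96  97  96  97  98  97]
196 [119 118 118 119 116 108  94  88  87  88  88  89  89  87  85  86  85  83  82  86  92  96  98  97  97  97  96  97  96  97]
198 [121 119 117 118 117 110  97  86  84  83  79  76  72  68  64  64  64  64  63  67  72  82  88  91  93  94  95  97  96  97]
[-3.14140864e+00 -2.43494025e-04  2.72339597e+00] [ 7.32954124e-01  3.12535810e-01 -2.56409984e-01 -1.74925161e-04
 -1.00211779e+00 -2.72185289e+00]
```

Request:
{"api": "drive_tool", "payload": {
  "increments": [
    {"gripper": 0.02,"slide": [-0.0005,0,-0.004],"roll": 0},
    {"gripper": 0.02,"slide": [-0.0005,0,0.004],"roll": 0},
    {"gripper": 0.02,"slide": [-0.0005,0,-0.004],"roll": 0},
    {"gripper": 0.02,"slide": [-0.0005,0,0.004],"roll": 0},
    {"gripper": 0.02,"slide": [-0.0005,0,-0.004],"roll": 0},
    {"gripper": 0.02,"slide": [-0.0005,0,0.004],"roll": 0},
    {"gripper": 0.02,"slide": [0,0,0],"roll": 0},
    {"gripper": 0.02,"slide": [0,0,0],"roll": 0}
  ]
}}

```text
time: 17.45
eef_pos: [502.9, 234.0, 137.5]
tcp_rot: [-3.142, 0.0, 2.723]
ft_force: [-1.6, -2.9, -0.5]
width: 0.267
```

```bash
python3 m.py w15
```

```text
17.45 [502.9 234.  137.5] [-1.6 -2.9 -0.5]
hole (np.float64(244.99196871532592), np.float64(183.3313051303145)) grip front (w5:201) 199 cap (w5 19,19) [array([19.5, 19.5])]
169 [94 94 93 91 90 90 86 85 84 82 79 76 76 75 75 72 73 75 82 91 95 96 97 97 97 97 96 97 97 97]
171 [98 98 97 98 98 98 97 96 97 95 94 95 93 91 91 90 87 87 90 92 96 97 97 97 97 97 97 97 96 96]
173 [97 97 96 97 98 97 97 97 98 97 99 99 98 98 98 97 98 98 99 97 97 99 98 98 98 99 97 98 97 99]
175 [ 95  95  94  95  94  96  96  96  97  96  97  96  96  97  97  98  96  98  98  99  98 100  99  99  99  98  99  98  98  98]
177 [ 98  96  97  95  93  93  93  93  93  95  94  94  94  95  95  97  96  97  98  97  98  98  98  97 100  99  98  99  98  99]
179 [118 118 116 115 106  98  91  88  87  84  86  85  87  89  89  90  93  92  95  96  95  97  97  97  97  96  96  96  97  97]
181 [122 121 121 117 106  96  88  87  86  87  87  85  85  83  83  83  83  85  86  91  94  96  97  96  97  97  97  96  96  97]
183 [120 119 118 112 101  91  85  85  87  88  87  86  86  86  83  82  80  79  83  89  95  96  98  97  97  98  96  97  97  97]
185 [119 119 118 111 100  90  85  86  87  88  87  87  87  86  84  83  80  80  83  90  93  96  97  97  97  97  97  98  98  98]
187 [118 118 119 116 107  93  86  87  88  89  89  87  86  86  85  84  81  80  83  89  95  97  95  96  98  97  96  97  97  97]
189 [118 118 118 117 112  98  88  86  88  89  89  88  87  88  86  84  84  83  84  90  95  95  98  97  97  98  97  97  97  96]
191 [118 118 119 118 113 100  90  87  87  88  88  88  88  86  85  85  84  82  85  89  94  96  98  98  96  96  97  96  95  97]
193 [118 118 118 118 114 104  93  87  88  87  90  89  89  88  87  86  87  84  83  89  95  97  97  97  97  97  99  95  96  97]
195 [120 117 118 118 113 105  93  86  87  89  90  88  89  88  87  87  86  83  83  87  93  95  98  97  97  97  96  95  96  95]
```

Request:
{"api": "drive_tool", "payload": {
  "increments": [
    {"gripper": 0.02,"slide": [-0.0006,0.0005,-0.004],"roll": 0},
    {"gripper": 0.02,"slide": [-0.0006,0.0005,0.004],"roll": 0},
    {"gripper": 0.02,"slide": [-0.0006,0,-0.004],"roll": 0},
    {"gripper": 0.02,"slide": [-0.0006,0,0.004],"roll": 0},
    {"gripper": 0.02,"slide": [0,0,0],"roll": 0},
    {"gripper": 0.02,"slide": [0,0,0.003],"roll": 0},
    {"gripper": 0.02,"slide": [0,0,0.003],"roll": 0},
    {"gripper": 0.02,"slide": [0,0,0.002],"roll": 0},
    {"gripper": 0.02,"slide": [0,0,0],"roll": 0},
    {"gripper": 0.02,"slide": [0,0,0],"roll": 0}
  ]
}}

```text
time: 18.33
eef_pos: [505.0, 233.7, 128.9]
tcp_rot: [-3.141, -0.001, 2.723]
ft_force: [-1.6, -2.4, -0.6]
width: 0.267
```

The foot is in the hole: foot z is about 39 mm with no vertical force. I'll go on down in steps, bringing the grip back over the hole axis.

Request:
{"api": "drive_tool", "payload": {
  "increments": [
    {"gripper": 0.02,"slide": [0.0005,-0.0005,0.002],"roll": 0},
    {"gripper": 0.02,"slide": [0.0005,-0.0005,0.002],"roll": 0},
    {"gripper": 0.02,"slide": [0.0005,-0.0005,0.002],"roll": 0},
    {"gripper": 0.02,"slide": [0.0005,-0.0005,0.002],"roll": 0},
    {"gripper": 0.02,"slide": [0,0,0],"roll": 0},
    {"gripper": 0.02,"slide": [0,0,0],"roll": 0}
  ]
}}

```text
time: 18.83
eef_pos: [502.7, 233.0, 121.3]
tcp_rot: [3.141, -0.0, 2.723]
ft_force: [-1.2, -2.3, 0.0]
width: 0.266
```

Request:
{"api": "drive_tool", "payload": {
  "increments": [
    {"gripper": 0.02,"slide": [0.0005,-0.001,0.002],"roll": 0},
    {"gripper": 0.02,"slide": [0.0005,-0.001,0.002],"roll": 0},
    {"gripper": 0.02,"slide": [0.0005,-0.001,0.002],"roll": 0},
    {"gripper": 0.02,"slide": [0,-0.001,0.002],"roll": 0},
    {"gripper": 0.02,"slide": [0,0,0],"roll": 0},
    {"gripper": 0.02,"slide": [0,0,0],"roll": 0}
  ]
}}

```text
time: 19.33
eef_pos: [500.2, 230.5, 113.6]
tcp_rot: [3.14, 0.0, 2.723]
ft_force: [0.4, -0.5, 0.2]
width: 0.267
```

Request:
{"api": "drive_tool", "payload": {
  "increments": [
    {"gripper": 0.02,"slide": [0.0003,-0.0005,0.002],"roll": 0},
    {"gripper": 0.02,"slide": [0.0003,-0.0005,0.002],"roll": 0},
    {"gripper": 0.02,"slide": [0.0003,-0.0005,0.002],"roll": 0},
    {"gripper": 0.02,"slide": [0,-0.0005,0.002],"roll": 0},
    {"gripper": 0.02,"slide": [0,0,0.002],"roll": 0},
    {"gripper": 0.02,"slide": [0,0,0.001],"roll": 0},
    {"gripper": 0.02,"slide": [0,0,0],"roll": 0},
    {"gripper": 0.02,"slide": [0,0,0],"roll": 0}
  ]
}}

```text
time: 20.0
eef_pos: [498.9, 228.9, 103.2]
tcp_rot: [3.14, 0.001, 2.724]
ft_force: [-0.0, 0.8, 5.5]
width: 0.265
```

The pin is on the bottom of the hole: foot z is about 14 mm, with 5.5 N pushing up. Releasing.

Request:
{"api": "drive_tool", "payload": {
  "increments": [
    {"gripper": 0.02,"slide": [0,0,-0.001],"roll": 0},
    {"gripper": 0.035,"slide": [0,0,0],"roll": 0},
    {"gripper": 0.045,"slide": [0,0,0],"roll": 0},
    {"gripper": 0.06,"slide": [0,0,0],"roll": 0},
    {"gripper": 0.07,"slide": [0,0,0],"roll": 0},
    {"gripper": 0.07,"slide": [0,0,0],"roll": 0},
    {"gripper": 0.07,"slide": [0,0,0],"roll": 0},
    {"gripper": 0.07,"slide": [0,0,0],"roll": 0},
    {"gripper": 0.07,"slide": [0,0,0],"roll": 0},
    {"gripper": 0.07,"slide": [0,0,0],"roll": 0}
  ]
}}

```text
time: 20.83
eef_pos: [498.1, 228.4, 103.6]
tcp_rot: [3.142, -0.0, 2.723]
ft_force: [0.7, 0.7, 0.3]
width: 0.786
```

Jaws are open to 68 mm. Raising clear, then a check.

Request:
{"api": "drive_tool", "payload": {
  "increments": [
    {"gripper": 0.07,"slide": [0,0,-0.01],"roll": 0},
    {"gripper": 0.07,"slide": [0,0,-0.015],"roll": 0},
    {"gripper": 0.07,"slide": [0,0,-0.02],"roll": 0},
    {"gripper": 0.07,"slide": [0,0,-0.025],"roll": 0},
    {"gripper": 0.07,"slide": [0,0,-0.025],"roll": 0},
    {"gripper": 0.07,"slide": [0,0,-0.025],"roll": 0},
    {"gripper": 0.07,"slide": [0.02,-0.02,-0.01],"roll": 0},
    {"gripper": 0.07,"slide": [0.02,-0.02,0],"roll": 0},
    {"gripper": 0.07,"slide": [0.02,-0.02,0],"roll": 0},
    {"gripper": 0.07,"slide": [0.02,-0.02,0],"roll": 0},
    {"gripper": 0.07,"slide": [0,0,0],"roll": 0},
    {"gripper": 0.07,"slide": [0,0,0],"roll": 0}
  ]
}}

```text
time: 21.83
eef_pos: [392.1, 187.6, 235.1]
tcp_rot: [3.139, 0.001, 2.724]
ft_force: [-0.1, 1.0, -0.3]
width: 0.805
```

Run:
```python
from h import *
np.set_printoptions(precision=1,suppress=True)
s=read_state();print(s["time"],s["eef_pos"],s["ft_force"])
p=camera_params("wrist");im=capture("wrist");sc=capture("scene");tp=capture("top")
cv2.imwrite("pics/wf.png",im);ps=camera_params("scene");pt=camera_params("top")
u,v=map(int,proj(ps,[497,227,70]));b=cv2.resize(sc[v-60:v+45,u-60:u+60],(400,350),interpolation=cv2.INTER_CUBIC)
a=cv2.resize(im,(400,300));u,v=map(int,proj(pt,[540,180,60]));c=cv2.resize(tp[v-40:v+50,u-60:u+60],(400,300),interpolation=cv2.INTER_CUBIC)
o=np.zeros((600,800,3),np.uint8);o[:300,:400]=a;o[:350,400:]=b;o[300:,:400]=c
t=cv2.resize(tp[180:280,280:420],(336,240));o[355:595,400:736]=t
print("pin top expected, w/top/scene",[proj(q,[497,226.7,137]) for q in(p,pt,ps)])
cv2.imwrite("pics/cf.png",o)
```

```text
21.8333 [392.1 187.6 235.1] [-0.1  1.  -0.3]
pin top expected, w/top/scene [(np.float64(322.55366309822966), np.float64(252.2734801905006)), (np.float64(183.7464865414196), np.float64(226.82507191998363)), (np.float64(203.24845710946408), np.float64(220.79077843054796))]
```

View pics/cf.png

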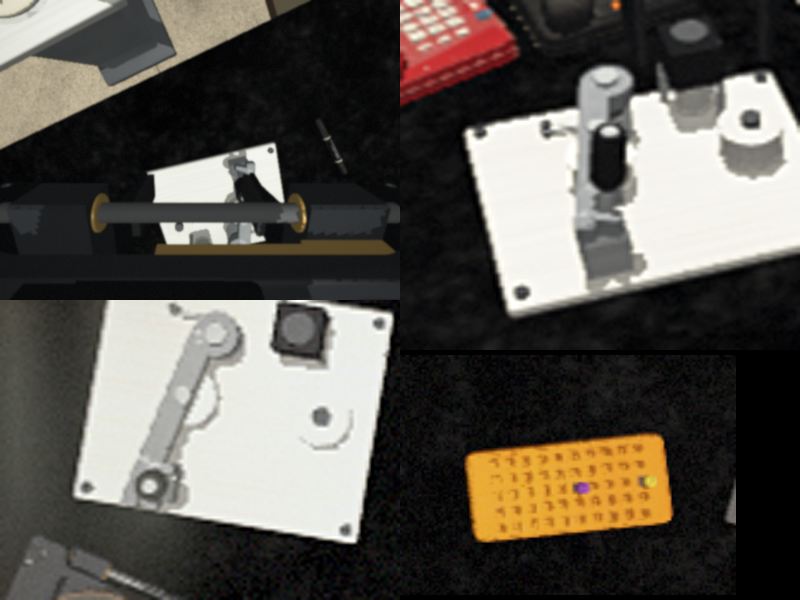

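The pin stands upright in the lock hole with the arm resting on it. The tubes and the marker are in place and the gripper is clear. Handing in.

Run:
```python
from h import *
tp=camera_params("top");U,V=map(int,proj(tp,[540,180,60]));print("cap at",plane(tp,U-60+150*.3,V-40+184*.3,137))
print(hand_in())
```

```text
cap at [495.78085351 214.50629205 137.        ]
the job is handed in; nothing more can be done
None
```

The pin is in the lock hole and the take-up arm is held back against it. The job was handed in at about 22 s of robot time, and no verdict was reported. My last check gave the pin more lean than I expected, though it should still pass.

**How it went:** I took the pin out of the rack, pushed the arm back with its shank and dropped it in the hole. The first three tries to enter the hole landed on its rim. The pin had turned in the jaws under the spring load. I straightened it against the notch, rolled the gripper 24° to line up with the spring force, and it then went in without force.

**Checks that agreed:**
- **Depth:** at the bottom, the tool height put the pin's foot at about 14 mm above the desk, 30 mm below the hole's mouth. An upward force of 5.5 N there fits the pin sitting on the bottom.
- **Hold:** after I let go, the last picture shows the arm still held back at the pin.
- **Surroundings:** the rack with both tubes and the marker look undisturbed. I did not check the timer in that picture. The gripper was well clear, with only noise-level force on the wrist.

**Check that disagreed:** my reading of the top picture, printed only as I handed in, puts the pin's cap at about (496, 214.5) mm. The hole is at about (497, 227) mm. That suggests the pin leans roughly 0.07–0.1 rad toward the spring side. The hole's play allows about 0.07 rad, and the limit is 0.17 rad. I did not measure the final tilt, contact force or arm angle directly.

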